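Stamp a batch of corkscrew handles from the flap dispenser

ROBOT

A 6-joint arm with a two-finger parallel gripper is mounted at the origin on the work surface. World frame = base frame: x ahead of the robot, y to its left, z up, the work surface at z = 0. Lengths are in m, angles in degrees, forces in N, time in s.
With the tool pointing down it reaches from about 0.25 to 0.725 m from the base axis. Payload 9.7 kg.
Tool frame: the origin (TCP) lies between the finger pads; the fingertips stand 11 mm ahead of it and the grasp point (between the pads) lies 8 mm behind it; z points along the fingers, x is the direction in which the jaws open and shut, and the axes are right-handed (so a half turn about z gives the same grasp; the last joint's range is limited). The gripper opens to 85 mm and grips with 20 to 120 N. Pads are 22 mm wide; open, the fingers measure 114 mm over their backs; the gripper's body (76 mm by 85 mm) begins 54 mm behind the grasp point. The pads swing forward as they close: fully open they stand 13 mm farther back than shut.
Start: joints at [-71.333, 4.979, 10.078, 95.1, 0, 90], TCP at [0.176, -0.521, 0.242] pointing down, gripper open.
Joint ranges: [-179.16, 179.16], [-48.56, 103.87], [-65.8, 70.77], [-126.05, 130.52], [-82.76, 87.17], [-180, 180]. Speed limits (degrees/s): [127.2, 127.2, 147.25, 180, 180, 180].

INTERFACE

Orientations are given as [roll, pitch, yaw] about the fixed x, y, z axes, in that order (R = Rz(yaw) Ry(pitch) Rx(roll)).
In Python, from workcell import get_obs, camera, job_done, spotter gives the robot as it stands.
- The arm moves only by the tool play_rows, never from a script. Its argument "rows" is a list of rows, each a list of 3 entries, a list of its own where there are three numbers: the closure, from 0 (fully open) to 1 (shut), then the shift along the tool's x, y, z in cm, then the turn, a rotation vector about the tool's x, y, z in degrees. In form: [[claw, [x, y, z], [wx, wy, wz]], ...]. A call has 1 to 12 rows; each row shifts and turns the pose as measured when the row begins, along the tool's axes as they then stand; what a row does not reach is not made up. A row lasts 1/10 s, in which the tool goes at most 50 mm and 8.59 degrees, less where a joint would pass 70% of its speed; a pose out of reach is approached as far as the arm can. A call is refused whole if a number of a shift passes 5 or a number of a turn 8.59, either way. A call with a gripper value outside its range is refused whole. The fingers move at their own pace and stop on an object; "newtons" is the grip in N (left out, the last holds). Time passes only in rows, so rows that do not move let the fingers close. It gives the time, the measured TCP pose, the force and the opening at its end, in the units of the state.
- get_obs(): the state, without advancing time (a new reading comes with each control period).
- camera(name): name is "scene" or "top" or "wrist"; returns a dict with "img" (480x640x3 uint8, red, green, blue), "intrinsics" (3x3 intrinsics, pixels), "xyz" and "orientation" of the camera in the world. Camera axes: x right, y down, z forward; pixel columns grow to the right and rows downward; lengths in m; the calibration is good to about 2 mm. A picture is of the moment at which its call begins. There is no depth.
- job_done(): hands the job in, once; it reports no verdict.
Trained networks look in a picture, given as the dict that the camera call returned (one of the last four; its "shot" number tells which), for a name from the list of things; names that differ only in an ending like _2 or _b are one class to them, and where a whole thing is asked for, a point or a joint stands for the part that bears it (a point fixed in the world has none). Each returns a list of dicts, best first, with "confidence" (0 to 1); they miss things now and then, are a little off and sometimes report something else, mostly with a low value. They report only what shows in the picture. A call takes as long as a camera call. They do not tell look-alikes from the thing itself.
- spotter.spot_in(picture, thing): "point" ([x, y, z] in m, in world coordinates, good to about 4 mm: the middle of the surface that is visible of it).
- spotter.trace(picture, thing): "pixels" (480x640 bool, what is visible of it).
The state is a dict: "time": time; "q": joint angles; "qd": joint speeds; "joint_efforts": joint torques, N m; "ee_pos": TCP position; "tcp_rot": TCP orientation; "wrist_force": force on the tool from outside, world axes, zero at the start; "torque": the same for the moment, N m; "opening": finger opening in m.
Only numpy, scipy, OpenCV 4.12 (cv2) and the standard library are available. Lean on these libraries where they do the work, as an engineer would, in place of code of your own. Each camera call takes 0.05 s, during which the arm holds its last target.

TASK

Stand the brass weight on the dispenser's press plate so that its sprung flap stays open, take out every wooden corkscrew handle and lay each in a nest of its own on the stamping press. With all of them in the nests, pull the press arm down to its stop and let it go back up. Finish with all the handles lying flat in the open dark wooden tray, the brass weight back on its cork coaster with the flap shut, and without disturbing the other bar tools.

Things in the scene. Friction and masses are not known exactly. Their poses are not given: they have to be found in the camera images.
- dispenser: steel box, 124 (its x) x 222 (its y) x 60 mm high, fixed; origin under the centre of the box. +x points away from the robot, roughly. Inside are three lanes side by side, centred at y = -62, 0, +62 mm, each running along x, 112 long and 40 wide, floor 12 mm above the work surface; the black strips between and beside the lanes rise to 22 mm. Box walls are 6 mm thick, inner size 112 x 210 mm. The flap is its lid. In front of the box (towards -x) is the press plate
- flap (a joint): clear plastic flap with a dark edge that covers the box at 60 mm height, hinged along the box's far (+x) top edge, reaching 124 mm from the hinge. Rad: 0 = shut, 1.75 = fully open (standing up, leaning back a little, its edge 183 mm high). A spring shuts it; it is linked to the press plate: the plate fully down = fully open
- paddle: the dispenser's press plate: level steel plate 84 (x) x 100 mm (y) in front of the box, centred 112 mm from the dispenser's origin along its -x; origin at the centre of the plate's top face. The face is 45 mm above the work surface when up and 20 mm when fully down (25 mm of travel straight down, by a spring that needs about 5 N; the brass weight alone holds it down)
- press: hand stamping press, fixed: grey base 140 (x from -70 to +70 mm) x 222 mm (y), with a hinge block beyond it to x = +115; origin under the centre of the base. +x points away from the robot, roughly. Three nests sunk in the rubber top, centred at x = 0, y = -62, 0, +62 mm, each running along x, 110 long x 40 wide, floor at 22 mm height, rims at 30 mm. A handle in a nest has its centre at 37 mm height
- press_arm (a joint): sprung arm of the press, carrying a steel stamping plate. Hinge axis along the press's y through (98, *, 66) mm in the press frame. Rad: 0 = rest, standing straight up; grows as its crossbar is pulled towards the press's -x and down; 1.57 = level, at its stop, the plate just (3 mm) above handles that lie in their nests. The spring pulls it back up when let go; needs up to about 7 N at the crossbar
- press_bar (a point): centre of the round crossbar at the free end of the press arm: bar of 16 mm diameter, 150 mm long along the press's y. In the arm's rest position it lies 182 mm above the hinge and 6 mm beyond it (press frame x = 104, z = 248 mm); at the stop at press frame x = -84, z = 72 mm, clear of the base. It turns with the arm. Two flat bars at y = +-55 mm carry it, so it is clear to grip within 40 mm of its centre
- tray: open dark wooden tray, 126 (x) x 222 (y) x 30 mm high, walls and floor 5 mm, fixed; origin under its centre. A handle lying in it has its centre at 19 to 20 mm height
- coaster: round cork coaster, 92 mm diameter, 5 mm thick, fixed, in front of the tray (on the tray's -x side); origin under its centre
- weight: plain brass block, 60 (x) x 50 (y) x 45 mm (z), about 0.75 kg; origin at its centre. Starts on the coaster
- grip_a: solid brown wooden corkscrew handle (a 'grip'), a bar 90 (its x) x 28 (its y) x 30 mm (its z) with rounded edges and a small dark dot in the middle of its top, 65 g; origin at its centre. Starts lying in one of the three lanes of the dispenser, under the closed flap. May be absent (None): two or three of the three are there
- grip_b: solid brown wooden corkscrew handle (a 'grip'), a bar 90 (its x) x 28 (its y) x 30 mm (its z) with rounded edges and a small dark dot in the middle of its top, 65 g; origin at its centre. Starts lying in one of the three lanes of the dispenser, under the closed flap. May be absent (None): two or three of the three are there
- grip_c: solid brown wooden corkscrew handle (a 'grip'), a bar 90 (its x) x 28 (its y) x 30 mm (its z) with rounded edges and a small dark dot in the middle of its top, 65 g; origin at its centre. Starts lying in one of the three lanes of the dispenser, under the closed flap. May be absent (None): two or three of the three are there
- corkscrew: bystander: corkscrew with a wooden T handle 110 mm wide, lying, 105 mm long; leave alone
- stopper: bystander: black rubber stopper, 48 mm diameter, 45 mm high; leave alone
- glass_cork: bystander: frosted glass cork, 44 mm diameter, 45 mm high; leave alone
- jigger: bystander: steel double jigger, 48 mm diameter, 90 mm high; leave alone
- church_key: bystander: flat steel church key, 125 mm long, 28 mm wide, lying; leave alone
Things that resemble listed ones, but are neither listed nor needed, are in the scene too. Of the things like the weight, leave any that is pink; of the rest the smaller one is meant.

How it is judged (in metres and radians):
On the way, in this order (a step that is already met when the one before it is completed fails the run):
1. the brass weight on the press plate holds the flap open (value of joint flap above 1.4 rad and contact force between weight and paddle above 2 N), for 0.4 s.
2. the press arm is at its stop with every handle in a nest (value of joint press_arm above 1.48 rad and x of grip_a in the frame of press between -0.025 and 0.025 m and y of grip_a in the frame of press between -0.085 and 0.085 m and z of grip_a in the frame of press between 0.032 and 0.0415 m and x of grip_b in the frame of press between -0.025 and 0.025 m and y of grip_b in the frame of press between -0.085 and 0.085 m and z of grip_b in the frame of press between 0.032 and 0.0415 m and x of grip_c in the frame of press between -0.025 and 0.025 m and y of grip_c in the frame of press between -0.085 and 0.085 m and z of grip_c in the frame of press between 0.032 and 0.0415 m), for 0.1 s.
3. the press arm is back up (value of joint press_arm below 0.15 rad), for 0.2 s.
At the end, for the whole second after the job is handed in: every handle lies flat on the tray's floor, within its walls and not on another handle; the brass weight stands on the coaster, its centre within 32 mm of the coaster's; the flap is shut (under 0.1 rad), the press arm is up (under 0.15 rad) and all is at rest (x of grip_a in the frame of tray between -0.056 and 0.056 m and y of grip_a in the frame of tray between -0.104 and 0.104 m and z of grip_a in the frame of tray between 0.015 and 0.027 m and linear speed of each of grip_a, grip_b, grip_c, weight below 0.02 m/s and x of grip_b in the frame of tray between -0.056 and 0.056 m and y of grip_b in the frame of tray between -0.104 and 0.104 m and z of grip_b in the frame of tray between 0.015 and 0.027 m and x of grip_c in the frame of tray between -0.056 and 0.056 m and y of grip_c in the frame of tray between -0.104 and 0.104 m and z of grip_c in the frame of tray between 0.015 and 0.027 m and horizontal distance between weight and coaster below 0.032 m and height (world z) of weight between 0.024 and 0.038 m and value of joint flap below 0.1 rad and value of joint press_arm below 0.15 rad); the robot touches nothing.
It fails at once if the corkscrew is shifted by more than 5 cm (distance of corkscrew from where it was at the start of the episode above 0.05 m).
It fails at once if the stopper is shifted by more than 5 cm (distance of stopper from where it was at the start of the episode above 0.05 m).
It fails at once if the glass cork is shifted by more than 5 cm (distance of glass_cork from where it was at the start of the episode above 0.05 m).
It fails at once if the jigger is shifted by more than 5 cm (distance of jigger from where it was at the start of the episode above 0.05 m).
It fails at once if the church key is shifted by more than 5 cm (distance of church_key from where it was at the start of the episode above 0.05 m).
Of grip_a, grip_b, grip_c only 2 to 3 are there at a start; the rules pass over those that are not, and their reading is None.
At some moment in a run one of grip_a, grip_b, grip_c, weight may be knocked a few centimetres aside while the robot is not near it.
Once in a run the grip may slacken for a moment while it holds something.
It also fails if it takes over 210 s, if anything falls off the work surface, if the arm or the gripper's body presses on something with over 40 N, if the wrist force passes 120 N, or if a joint passes its speed limit or range.

## Working session

There is one attempt and no reset: what is moved stays moved. The work goes in short steps, Python scripts to look and compute and a tool call to move; the robot and the scene stay as the last step left them, time stands still between calls to the robot, and variables do not carry over. Pictures are saved under pics/ and viewed, and the job is handed in when it is done.

Besides the shell and the picture viewer there is one more tool, called in YAML: its name, and indented under it one key for each argument. play_rows: Moves the arm, as the interface text tells. Its arguments: {"type":"object","properties":{"rows":{"type":"array","items":{"type":"array"}},"newtons":{"type":"number"}},"required":["rows"]}

```bash
ls; mkdir -p pics
python3 - <<'E'
from workcell import get_obs,camera
import cv2
for n in("scene","top"):
    p=camera(n); cv2.imwrite(f"pics/{n}0.png",p["img"][:,:,::-1]); print(n,p["intrinsics"],p["xyz"],p["orientation"],p["shot"])
print(get_obs())
E
```

```text
pics
scene [[498.22350343   0.         316.93629464]
 [  0.         498.22350343 237.86466248]
 [  0.           0.           1.        ]] [ 1.26548423 -0.36898191  0.80312119] [-128.72600625   -0.5770902    63.00625015] 1
top [[435.79981701   0.         320.18239585]
 [  0.         435.79981701 237.5140242 ]
 [  0.           0.           1.        ]] [ 0.45934963 -0.00482589  1.00952057] [-173.70412565    1.74273463  -91.62319594] 2
{'time': 0.1, 'q': array([-7.13324369e+01,  5.00630988e+00,  1.00377317e+01,  9.50998246e+01,
        1.21005324e-03,  8.99997870e+01]), 'qd': array([-0.04418629,  0.02420982,  0.12825637, -0.10541547, -0.08809724,
       -0.01574654]), 'joint_efforts': array([ 7.45552347e-05, -5.21559584e+01,  4.65652728e+01,  1.59810641e-02,
        5.61921070e-05,  1.14170007e-05]), 'ee_pos': array([ 0.17598228, -0.52087001,  0.24165838]), 'tcp_rot': array([-1.79998790e+02,  6.84027682e-02, -7.13322239e+01]), 'wrist_force': array([0.02865351, 0.31324339, 0.39113466]), 'torque': array([-0.00239008,  0.01602758,  0.02521994]), 'opening': 0.08544968785231151}
```

View pics/scene0.png

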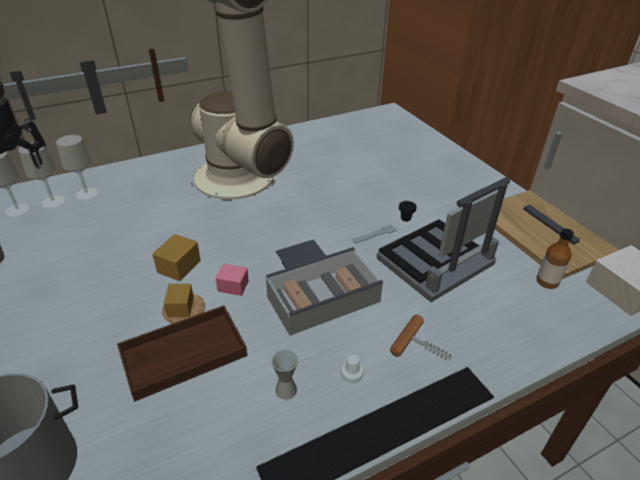

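View pics/top0.png

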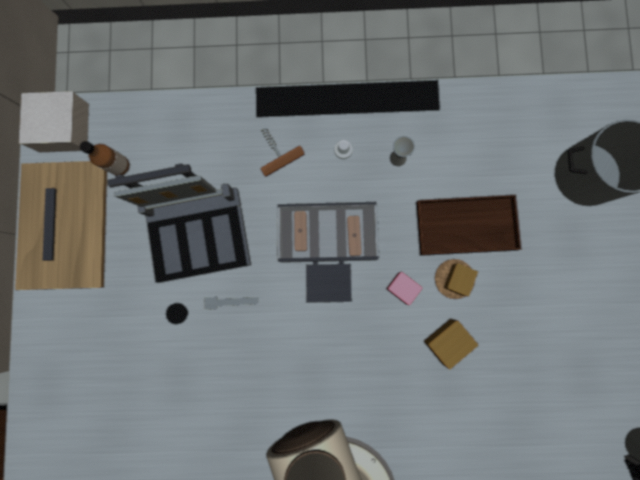

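The larger brass block is at top (452,343), the pink block at (405,288), and the small brass block on the cork coaster at (461,279). The small one fits: it isn't pink and it's the smaller of the two brass blocks. I'll confirm it in a crop and measure the fixtures.

```bash
cat > h.py <<'E'
import numpy as np,cv2
from scipy.spatial.transform import Rotation as Ro
from workcell import get_obs,camera,spotter
def Rm(o): return Ro.from_euler('xyz',o,degrees=True).as_matrix()
def pix2plane(p,uv,z):
    R=Rm(p["orientation"]); d=R@np.linalg.inv(p["intrinsics"])@np.array([uv[0],uv[1],1.]); c=np.array(p["xyz"])
    return c+d*(z-c[2])/d[2]
def proj(p,X):
    R=Rm(p["orientation"]); c=(np.atleast_2d(X)-np.array(p["xyz"]))@R; k=c@p["intrinsics"].T
    return k[:,:2]/k[:,2:]
def save(p,n,box=None,s=1):
    im=p["img"][:,:,::-1]
    if box: im=im[box[1]:box[3],box[0]:box[2]]
    cv2.imwrite(f"pics/{n}.png",cv2.resize(im,None,fx=s,fy=s,interpolation=cv2.INTER_CUBIC))
def rectfit(p,mask,z):
    cs,_=cv2.findContours(mask.astype(np.uint8),cv2.RETR_EXTERNAL,cv2.CHAIN_APPROX_NONE)
    c=max(cs,key=cv2.contourArea)[:,0]
    w=np.array([pix2plane(p,q,z)[:2] for q in c],np.float32)
    return cv2.minAreaRect(w*1000)
E
python3 - <<'E'
from h import *
p=camera("top"); save(p,"cw",(380,180,540,380),3); save(p,"cd",(260,190,400,310),5);save(p,"cp",(130,160,270,290),5)
for n,z in(("weight",.05),("tray",.03),("dispenser",.06),("paddle",.045),("press",.03),("grip_a",.042),("coaster",.005)):
    print(n)
    for r in spotter.trace(p,n)[:4]:
        m=r["pixels"]; print("  tr",round(r["confidence"],2),m.sum(),np.argwhere(m).mean(0)[::-1].round(),np.round(rectfit(p,m,z)[0]),np.round(rectfit(p,m,z)[1]),round(rectfit(p,m,z)[2],1))
    for r in spotter.spot_in(p,n)[:4]: print("  sp",round(r["confidence"],2),np.round(r["point"],3))
p=camera("scene"); 
for n in("jigger","press_bar","press_arm","flap"):
    for r in spotter.spot_in(p,n)[:2]: print(n,round(r["confidence"],2),np.round(r["point"],3))
E
```

```text
weight
  tr 0.67 789 [461. 279.] [ 465. -281.] [61. 64.] 68.3
  tr 0.56 1560 [451. 343.] [ 331. -253.] [83. 88.] 37.2
  tr 0.35 505 [401. 150.] [ 757. -167.] [44. 72.] 61.6
  sp 0.92 [ 0.33  -0.252  0.062]
  sp 0.71 [ 0.467 -0.278  0.049]
  sp 0.71 [ 0.449 -0.158  0.045]
tray
  tr 0.62 5616 [468. 225.] [ 589. -310.] [129. 228.] 1.8
  sp 0.64 [ 0.591 -0.321  0.002]
dispenser
  tr 0.63 7850 [328. 244.] [533.   4.] [221. 225.] 0.1
  sp 0.83 [0.562 0.004 0.062]
paddle
  tr 0.7 1724 [328. 283.] [466.   6.] [99. 83.] 88.4
  sp 0.89 [0.467 0.004 0.044]
  sp 0.6 [ 0.591 -0.321  0.005]
  sp 0.6 [ 0.464 -0.276  0.048]
press
  tr 0.61 10429 [188. 222.] [619. 347.] [266. 299.] 9.1
  sp 0.75 [0.614 0.303 0.029]
  sp 0.2 [0.467 0.005 0.046]
grip_a
  tr 0.48 7634 [328. 243.] [534.   4.] [228. 224.] 89.9
  tr 0.26 454 [228. 302.] [428. 222.] [118.  26.] 88.5
coaster
  tr 0.85 528 [446. 278.] [ 470. -271.] [71. 91.] 73.7
  sp 0.74 [ 0.472 -0.256  0.004]
jigger 0.6 [ 0.765 -0.171  0.073]
press_bar 0.89 [0.663 0.311 0.181]
press_arm 0.95 [0.669 0.317 0.182]
flap 0.65 [0.582 0.    0.066]
```

View pics/cw.png

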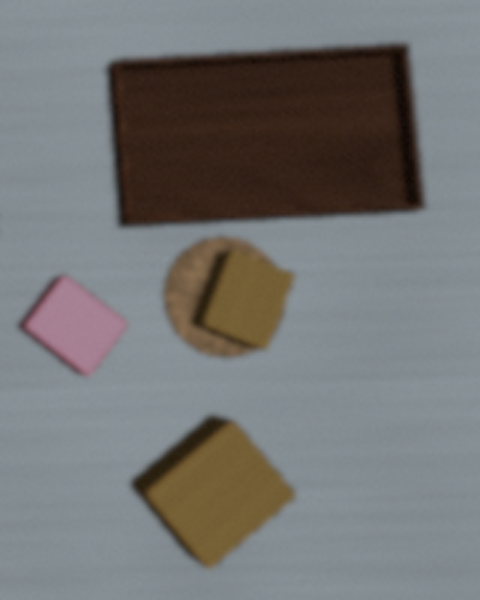

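View pics/cd.png

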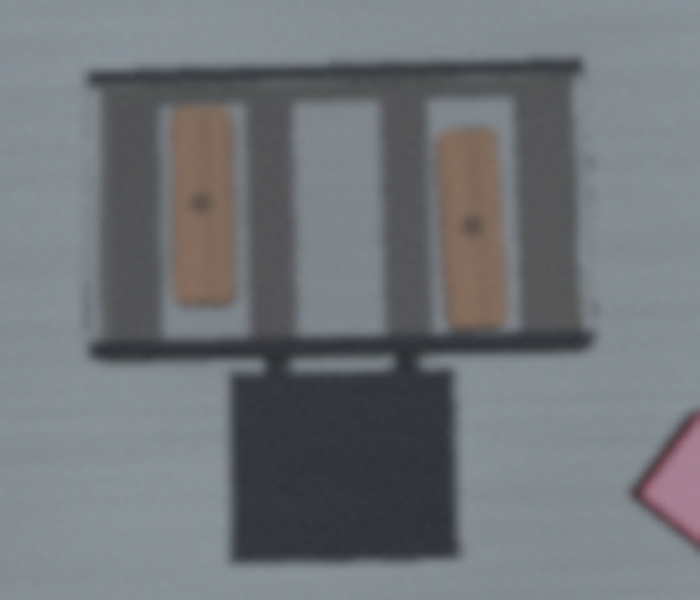

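View pics/cp.png

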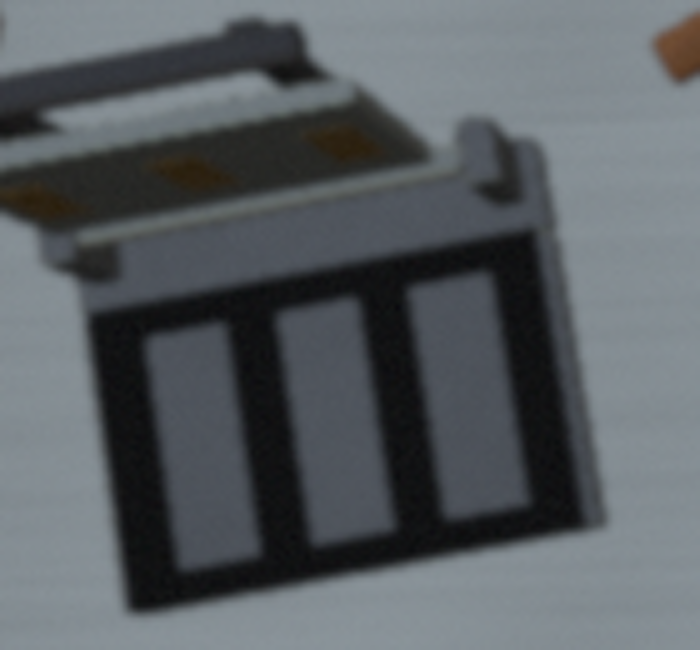

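Run:
```python
from h import *
from scipy.optimize import least_squares
p=camera("top")
def fit(loc,px,s,off,x0):
    loc=np.array(loc,float)/1000; px=np.array(px,float)/s+off
    def f(v):
        c,sn=np.cos(v[2]),np.sin(v[2]); W=np.c_[v[0]+c*loc[:,0]-sn*loc[:,1],v[1]+sn*loc[:,0]+c*loc[:,1],loc[:,2]]
        return (proj(p,W)-px).ravel()
    r=least_squares(f,x0); print(np.round(r.x[:2],4),round(np.degrees(r.x[2]),2),"res",np.round(r.fun,1)); return r.x
print("weight");fit([(30,25,50),(30,-25,50),(-30,-25,50),(-30,25,50)],[(229,247),(294,273),(266,349),(205,322)],3,(380,180),[.465,-.28,-.3])
fit([(30,25,50),(30,-25,50),(-30,-25,50),(-30,25,50)],[(294,273),(266,349),(205,322),(229,247)],3,(380,180),[.465,-.28,-1.9])
print("disp");fit([(-70,50,45),(-70,-50,45),(-154,-50,45),(-154,50,45)],[(232,373),(453,370),(458,558),(233,561)],5,(260,190),[.57,0,0])
fit([(-70,50,45),(-70,-50,45),(-154,-50,45),(-154,50,45),(-62,111,60),(-62,-111,60),(62,111,60),(62,-111,60)],[(232,373),(453,370),(458,558),(233,561),(90,356),(592,345),(90,72),(581,60)],5,(260,190),[.57,0,0])
L=[];P=[]
for y,q in((62,[(145,335),(228,320),(262,555),(178,572)]),(0,[(273,308),(357,296),(397,533),(312,549)]),(-62,[(407,286),(490,270),(529,508),(445,522)])):
    # left/far edges floor .022, right edges rim .03
    L+=[(55,y+20,24),(55,y-20,28),(-55,y-20,28),(-55,y+20,26)];P+=q
print("press");fit(L,P,5,(130,160),[.6,.3,.17])
print("tray");fit([(63,111,30),(63,-111,30),(-63,-111,30),(-63,111,30)],[(110,63),(405,46),(422,208),(121,224)],3,(380,180),[.59,-.32,0])
for c in((201,202),(472,227)): print("dot",pix2plane(p,np.array(c)/5+(260,190),.042))
print("handle ends",[pix2plane(p,np.array(c)/5+(260,190),.042)[:2].round(3) for c in((202,103),(205,305),(466,128),(476,328))])
r=[x for x in spotter.trace(p,"coaster")][0]
```

```text
weight
[ 0.4652 -0.2858] -23.36 res [ 0.3 -0.2  0.5 -0.4  0.4  0.1 -1.2  0.5]
[ 0.4652 -0.2858] -113.33 res [ 1.9  2.6  3.4 -1.2 -2.6 -2.5 -2.7  1.1]
disp
[0.5773 0.0038] -0.85 res [-0.5 -0.4  0.5 -0.4  0.3  0.4 -0.3  0.4]
[0.5776 0.0045] -0.55 res [-0.7 -0.3  0.3 -0.7  0.3  0.2 -0.3  0.4 -0.6 -0.4  0.8 -0.3 -1.1  0.5
  1.1  0.5]
press
[0.5625 0.3041] 8.89 res [-0.1  0.4 -0.3 -0.  -0.1  0.1 -0.2  0.   0.7  0.9  0.3 -0.2 -0.3 -0.5
 -0.3 -0.4  0.2  0.3  0.2 -0.   0.1 -0.5 -0.2 -0. ]
tray
[ 0.5863 -0.3109] 1.29 res [-0.4 -0.9  0.1 -0.8  0.1  0.8  0.2  0.8]
dot [0.58439309 0.0659152  0.042     ]
dot [ 0.56925773 -0.0548773   0.042     ]
handle ends [array([0.629, 0.064]), array([0.538, 0.065]), array([ 0.614, -0.054]), array([ 0.524, -0.055])]
```

```bash
cat >> h.py <<'E'
def plan(x,y,z,yaw,rows=None):
    o=get_obs(); R=Rm(o["tcp_rot"]); T=Ro.from_euler('xyz',[180,0,yaw],degrees=True).as_matrix()
    d=R.T@(np.array([x,y,z])-o["ee_pos"])*100
    rv=Ro.from_matrix(R.T@T).as_rotvec(degrees=True)
    print("t%.1f"%o["time"],"tcp",np.round(o["ee_pos"],4),np.round(o["tcp_rot"],1),"op %.4f"%o["opening"],"F",np.round(o["wrist_force"],1),"j6 %.0f"%o["q"][5])
    n=max(np.abs(d).max()/4.5,np.abs(rv).max()/8)
    print(" shift tool cm",np.round(d,2),"turn",np.round(rv,2),"min rows %.1f"%n, "world d",np.round(np.array([x,y,z])-o["ee_pos"],4))
E
python3 - <<'E'
from h import *
p=camera("top");print("coaster",pix2plane(p,(455,279),.005))
E
```

```text
coaster [ 0.46642956 -0.28137669  0.005     ]
```

play_rows:
  rows:
    - [0,[0,0,-2],[0,0,-8]]
    - [0,[0,0,0],[0,0,-8]]
    - [0,[0,0,0],[0,0,0]]
  newtons: 60

```text
time: 1.55
ee_pos: [0.176, -0.5209, 0.2625]
tcp_rot: [-180.0, 0.0, -54.8]
wrist_force: [-0.2, 0.4, -0.1]
opening: 0.0852
```

Run:
```python
from h import *
plan(.4652,-.2858,.15,66.6)
```

```text
t1.6 tcp [ 0.176  -0.5209  0.2625] [-180.     0.   -54.8] op 0.0852 F [-0.2  0.4 -0.1] j6 74
 shift tool cm [ -2.56 -37.18  11.27] turn [-6.0000e-02  1.0000e-02 -1.2144e+02] min rows 15.2 world d [ 0.2892  0.2351 -0.1125]
```

play_rows:
  rows:
    - [0,[-0.3,-4.1,0],[0,0,0]]
    - [0,[-0.3,-4.1,0],[0,0,0]]
    - [0,[-0.3,-4.1,0],[0,0,0]]
    - [0,[-0.3,-4.1,0],[0,0,0]]
    - [0,[-0.3,-4.1,0],[0,0,0]]
    - [0,[-0.3,-4.1,0],[0,0,0]]
    - [0,[-0.3,-4.1,0],[0,0,0]]
    - [0,[-0.3,-4.1,0],[0,0,0]]
    - [0,[0,-4.1,0],[0,0,0]]
    - [0,[0,0,0],[0,0,-8.1]]
    - [0,[0,0,0],[0,0,-8.1]]
    - [0,[0,0,0],[0,0,-8.1]]

```text
time: 2.75
ee_pos: [0.479, -0.2842, 0.2589]
tcp_rot: [-180.0, 0.2, -33.2]
wrist_force: [0.7, -0.3, 0.0]
opening: 0.0853
```

play_rows:
  rows:
    - [0,[0,0,0],[0,0,-8.1]]
    - [0,[0,0,0],[0,0,-8.1]]
    - [0,[0,0,0],[0,0,-8.1]]
    - [0,[0,0,0],[0,0,-8.1]]
    - [0,[0,0,0],[0,0,-8.1]]
    - [0,[0,0,0],[0,0,-8.1]]
    - [0,[0,0,0],[0,0,-8.1]]
    - [0,[0,0,0],[0,0,-8.1]]
    - [0,[0,0,0],[0,0,-8.1]]
    - [0,[0,0,0],[0,0,-8.1]]
    - [0,[0,0,0],[0,0,-8.1]]
    - [0,[0,0,0],[0,0,-8.1]]

```text
time: 3.95
ee_pos: [0.4788, -0.2832, 0.2557]
tcp_rot: [-179.6, -0.1, 65.1]
wrist_force: [0.3, 0.1, -0.4]
opening: 0.0851
```

Run:
```python
from h import *
plan(.4652,-.2858,.12,66.6)
p=camera("wrist"); save(p,"w1"); print(p["xyz"],p["orientation"])
```

```text
t4.0 tcp [ 0.4788 -0.2832  0.2557] [-1.796e+02 -1.000e-01  6.510e+01] op 0.0851 F [ 0.3  0.1 -0.4] j6 -6
 shift tool cm [-0.83 -1.03 13.57] turn [-0.39 -0.1  -1.55] min rows 3.0 world d [-0.0136 -0.0026 -0.1357]
[ 0.41886041 -0.25628746  0.38818917] [ 1.65311442e+02 -8.81587511e-02  6.50586092e+01]
```

View pics/w1.png

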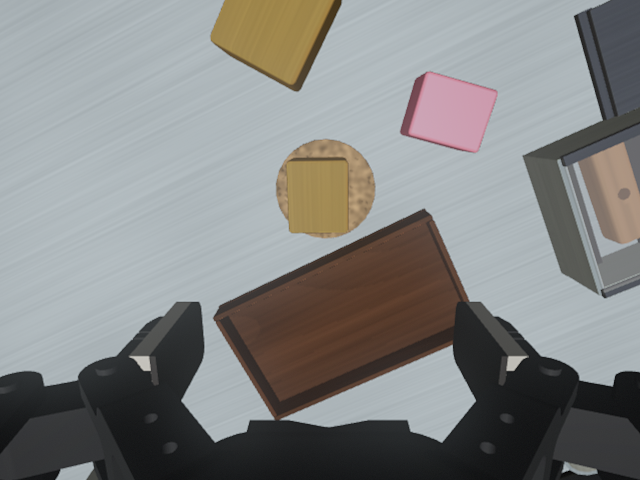

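The small brass block shows on the coaster at about (318,195), aligned with the jaws. I'll refine its pose from this view.

Run:
```python
from h import *
p=camera("wrist")
for n,z in(("weight",.05),("coaster",.005)):
  for r in spotter.trace(p,n)[:3]:
    m=r["pixels"];q=rectfit(p,m,z); print(n,round(r["confidence"],2),np.argwhere(m).mean(0)[::-1].round(),np.round(q[0]),np.round(q[1]),round(q[2],1))
for c in((287,158),(348,158),(349,234),(289,234)): print(pix2plane(p,c,.05).round(4))
print("coaster",pix2plane(p,(325.5,188.5),.005).round(4))
```

```text
weight 0.95 [449. 113.] [ 447. -166.] [65. 50.] 50.9
weight 0.92 [318. 195.] [ 463. -286.] [51. 62.] 65.6
weight 0.68 [277.  35.] [ 333. -260.] [77. 73.] 37.5
coaster 0.7 [336. 181.] [ 467. -280.] [91. 89.] 27.6
[ 0.4252 -0.2952  0.05  ]
[ 0.4453 -0.251   0.05  ]
[ 0.5028 -0.2753  0.05  ]
[ 0.4821 -0.3209  0.05  ]
coaster [ 0.4656 -0.2801  0.005 ]
```

Run:
```python
from h import *
plan(.464,-.286,.028,65.8)
```

```text
t4.2 tcp [ 0.4788 -0.2832  0.2558] [-1.796e+02 -1.000e-01  6.460e+01] op 0.0854 F [-0.8  0.3 -0.1] j6 -5
 shift tool cm [-0.92 -1.06 22.79] turn [-0.38 -0.09 -1.2 ] min rows 5.1 world d [-0.0148 -0.0028 -0.2278]
```

play_rows:
  rows:
    - [0,[-0.9,-1.05,2],[-0.4,0,-1.2]]
    - [0,[0,0,4],[0,0,0]]
    - [0,[0,0,4],[0,0,0]]
    - [0,[0,0,4],[0,0,0]]
    - [0,[0,0,1],[0,0,0]]

```text
time: 4.65
ee_pos: [0.4663, -0.2875, 0.1037]
tcp_rot: [179.6, -0.1, 64.2]
wrist_force: [0.1, 0.2, 0.4]
opening: 0.0855
```

Run:
```python
from h import *
plan(.464,-.286,.028,65.8)
```

```text
t4.7 tcp [ 0.4663 -0.2875  0.1037] [ 1.796e+02 -1.000e-01  6.420e+01] op 0.0855 F [0.1 0.2 0.4] j6 -6
 shift tool cm [ 0.03 -0.32  7.56] turn [ 0.38 -0.05 -1.57] min rows 1.7 world d [-0.0023  0.0015 -0.0757]
```

play_rows:
  rows:
    - [0,[0,-0.3,2.5],[0.4,0,-1.6]]
    - [0,[0,0,2.5],[0,0,0]]
    - [0,[0,0,1.8],[0,0,0]]
    - [0,[0,0,0.6],[0,0,0]]
    - [0,[0,0,0],[0,0,0]]

```text
time: 5.15
ee_pos: [0.4652, -0.2871, 0.0315]
tcp_rot: [179.9, -0.0, 64.9]
wrist_force: [0.2, -0.4, -0.3]
opening: 0.0855
```

Run:
```python
from h import *
plan(.464,-.286,.028,65.8)
```

```text
t5.2 tcp [ 0.4652 -0.2871  0.0315] [179.9  -0.   64.9] op 0.0855 F [ 0.2 -0.4 -0.3] j6 -7
 shift tool cm [ 0.05 -0.16  0.35] turn [ 0.15 -0.02 -0.86] min rows 0.1 world d [-0.0012  0.0011 -0.0035]
```

play_rows:
  rows:
    - [0,[0,-0.15,0.35],[0,0,-0.8]]
    - [0.3,[0,0,0],[0,0,0]]
    - [0.6,[0,0,0],[0,0,0]]
    - [1,[0,0,0],[0,0,0]]
    - [1,[0,0,0],[0,0,0]]
    - [1,[0,0,0],[0,0,0]]
    - [1,[0,0,0],[0,0,0]]
  newtons: 80

```text
time: 5.85
ee_pos: [0.4657, -0.2874, 0.0325]
tcp_rot: [179.6, -0.0, 65.7]
wrist_force: [0.0, -0.1, -1.4]
opening: 0.0489
```

Run:
```python
from h import *
plan(.463,.0047,.12,89.4)
```

```text
t5.8 tcp [ 0.4657 -0.2874  0.0325] [179.6  -0.   65.7] op 0.0489 F [ 0.  -0.1 -1.4] j6 -7
 shift tool cm [ 26.5  -12.21  -8.84] turn [  0.44   0.09 -23.73] min rows 5.9 world d [-0.0027  0.2921  0.0875]
```

play_rows:
  rows:
    - [1,[0,0,-3],[0,0,0]]
    - [1,[0,0,-4],[0,0,0]]
    - [1,[0,0,-4],[0,0,0]]
    - [1,[0,0,-1],[0,0,0]]
    - [1,[3.8,-1.7,0],[0,0,0]]
    - [1,[3.8,-1.7,0],[0,0,0]]
    - [1,[3.8,-1.7,0],[0,0,0]]
    - [1,[3.8,-1.7,0],[0,0,0]]
    - [1,[3.8,-1.7,0],[0,0,0]]
    - [1,[3.8,-1.7,0],[0,0,0]]
    - [1,[2.5,-1.1,0],[0,0,0]]

```text
time: 6.95
ee_pos: [0.4612, -0.0025, 0.1398]
tcp_rot: [-179.3, 0.1, 65.2]
wrist_force: [0.3, -1.3, -6.9]
opening: 0.0489
```

play_rows:
  rows:
    - [1,[0,0,0],[0,0,-6]]
    - [1,[0,0,0],[0,0,-6]]
    - [1,[0,0,0],[0,0,-6]]
    - [1,[0,0,0],[0,0,-6]]

```text
time: 7.35
ee_pos: [0.4585, 0.0024, 0.1317]
tcp_rot: [-178.8, -0.2, 90.3]
wrist_force: [-0.1, 0.1, -7.5]
opening: 0.0483
```

Run:
```python
from h import *
plan(.463,.0047,.0775,89.4)
p=camera("scene"); save(p,"s2",(150,150,470,390),2.5)
```

```text
t7.3 tcp [0.4585 0.0024 0.1317] [-178.8   -0.2   90.3] op 0.0483 F [-0.1  0.1 -7.5] j6 -0
 shift tool cm [0.21 0.57 5.41] turn [-1.24 -0.22  0.95] min rows 1.2 world d [ 0.0045  0.0023 -0.0542]
```

View pics/s2.png

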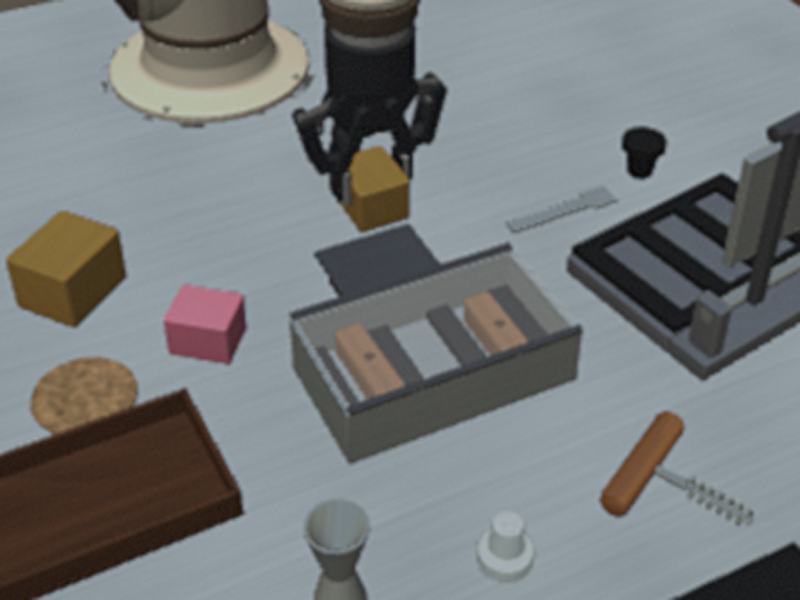

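play_rows:
  rows:
    - [1,[0.2,0.3,1.5],[-1.2,0,0.9]]
    - [1,[0,0,1.5],[0,0,0]]
    - [1,[0,0,1],[0,0,0]]
    - [1,[0,0,0.5],[0,0,0]]
    - [1,[0,0,0],[0,0,0]]

```text
time: 7.9
ee_pos: [0.4587, 0.0044, 0.0789]
tcp_rot: [-179.6, -0.2, 89.3]
wrist_force: [0.6, 0.0, -7.0]
opening: 0.0487
```

Run:
```python
from h import *
plan(.461,.0047,.0475,89.4)
```

```text
t7.9 tcp [0.4587 0.0044 0.0789] [-179.6   -0.2   89.3] op 0.0487 F [ 0.6  0.  -7. ] j6 1
 shift tool cm [0.02 0.25 3.14] turn [-0.43 -0.21 -0.07] min rows 0.7 world d [ 0.0023  0.0003 -0.0314]
```

play_rows:
  rows:
    - [1,[0,0.2,0.8],[-0.4,-0.2,0]]
    - [1,[0,0,0.8],[0,0,0]]
    - [1,[0,0,0.8],[0,0,0]]
    - [1,[0,0,0.6],[0,0,0]]
    - [1,[0,0,0.2],[0,0,0]]
    - [1,[0,0,0],[0,0,0]]

```text
time: 8.5
ee_pos: [0.4617, 0.0044, 0.0476]
tcp_rot: [179.8, -0.0, 89.3]
wrist_force: [-3.4, 0.1, -1.5]
opening: 0.0486
```

Run:
```python
from h import *
plan(.461,.0047,.0475,89.4)
p=camera("scene"); save(p,"s3",(150,150,470,390),2.5)
```

```text
t8.5 tcp [0.4617 0.0044 0.0476] [179.8  -0.   89.3] op 0.0486 F [-3.4  0.1 -1.5] j6 1
 shift tool cm [ 0.03 -0.07  0.01] turn [ 0.18 -0.   -0.13] min rows 0.0 world d [-0.0007  0.0003 -0.0001]
```

View pics/s3.png

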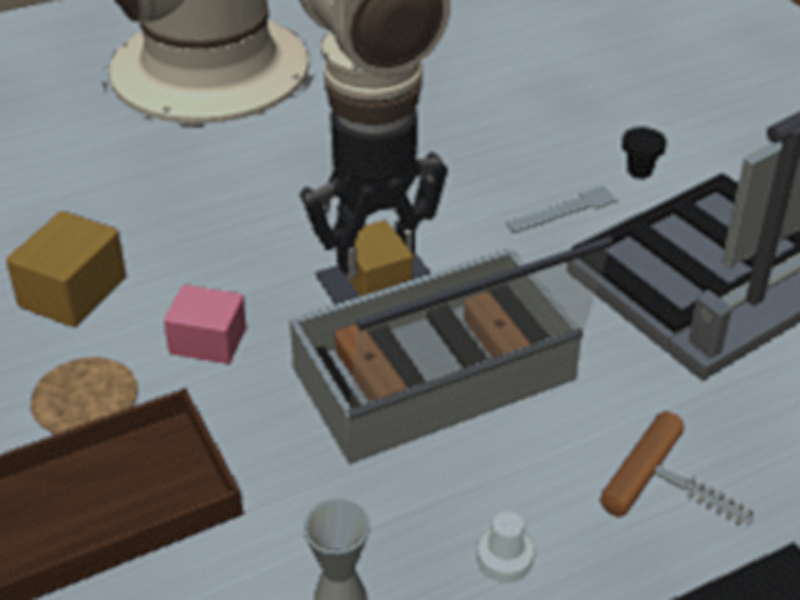

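Run:
```python
from h import *
plan(.461,.0047,.0475,89.4)
p=camera("scene")
for th in(0,.5,.8,1.1,1.4,1.75):
    x=.062-.124*np.cos(th); z=.06+.124*np.sin(th)
    print(th,proj(p,[[.5776+x,.0045-.111,z],[.5776+x,.0045+.111,z]]).round())
save(p,"s4",(200,150,440,360),3)
```

```text
t8.6 tcp [0.4617 0.0043 0.0476] [179.8   0.   89.3] op 0.0485 F [-3.6  0.1 -1. ] j6 1
 shift tool cm [ 0.03 -0.07  0.01] turn [ 0.18  0.   -0.14] min rows 0.0 world d [-0.0007  0.0004 -0.0001]
0 [[264. 278.]
 [353. 249.]]
0.5 [[265. 261.]
 [358. 232.]]
0.8 [[269. 257.]
 [364. 227.]]
1.1 [[274. 258.]
 [372. 227.]]
1.4 [[282. 264.]
 [382. 232.]]
1.75 [[291. 278.]
 [394. 244.]]
```

View pics/s4.png

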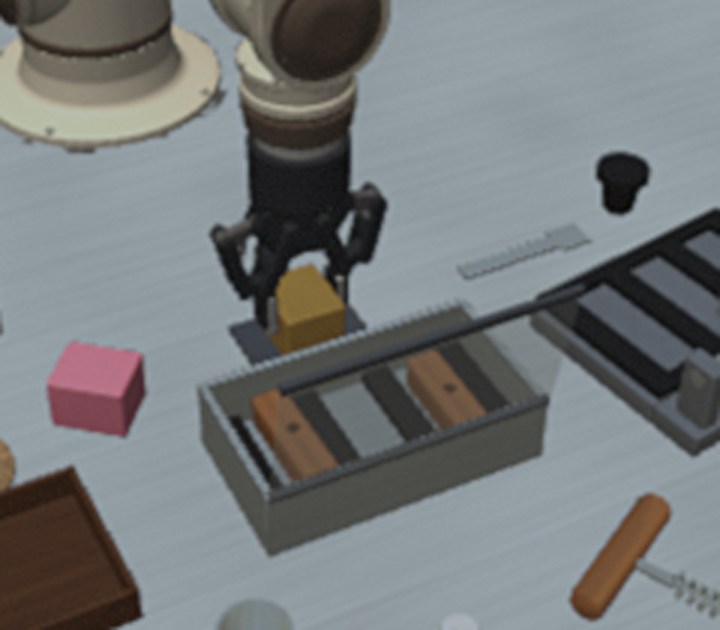

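play_rows:
  rows:
    - [0.6,[0,0,0],[0,0,0]]
    - [0,[0,0,0],[0,0,0]]
    - [0,[0,0,0],[0,0,0]]
    - [0,[0,0,0],[0,0,0]]
    - [0,[0,0,-2],[0,0,0]]
    - [0,[0,0,-4],[0,0,0]]
    - [0,[0,0,-4],[0,0,0]]
    - [0.3,[0,0,-2],[0,0,0]]

```text
time: 9.4
ee_pos: [0.4616, 0.0043, 0.1697]
tcp_rot: [179.8, 0.0, 89.3]
wrist_force: [1.1, -0.1, 0.3]
opening: 0.0732
```

Run:
```python
from h import *
p=camera("top"); save(p,"t5",(260,180,500,320),3)
plan(.569,-.055,.15,91.5)
p=camera("wrist"); save(p,"w5")
```

```text
t9.4 tcp [0.4624 0.0043 0.1721] [179.6  -0.   89.3] op 0.0661 F [-1.1  0.6  2.5] j6 1
 shift tool cm [-5.79 10.72  2.28] turn [ 0.38  0.01 -2.24] min rows 2.4 world d [ 0.1066 -0.0593 -0.0221]
```

View pics/t5.png

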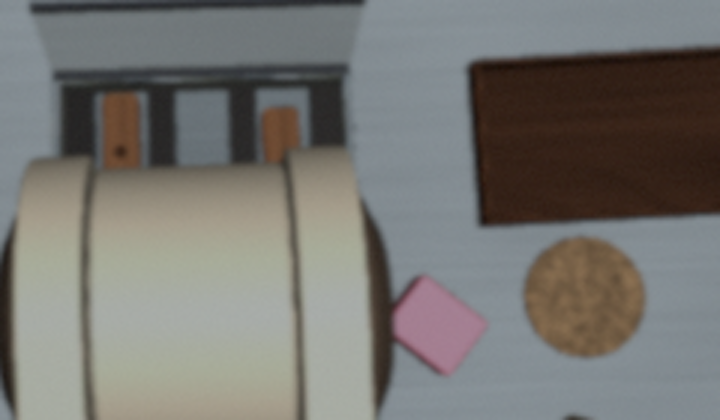

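View pics/w5.png

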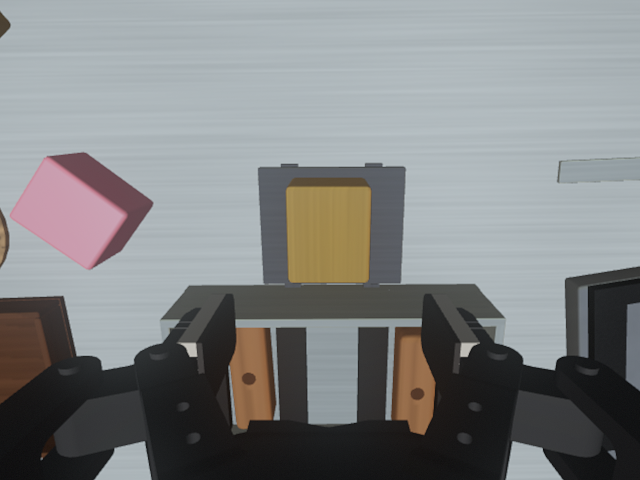

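play_rows:
  rows:
    - [0.45,[-2,3.6,0],[0,0,-2]]
    - [0.45,[-2,3.6,0],[0,0,0]]
    - [0.45,[-1.8,3.5,0],[0,0,0]]
    - [0.45,[0,0,0],[0,0,0]]

```text
time: 9.9
ee_pos: [0.5733, -0.054, 0.1677]
tcp_rot: [179.7, -0.0, 91.5]
wrist_force: [-0.6, 0.1, -0.2]
opening: 0.0469
```

Run:
```python
from h import *
p=camera("wrist"); save(p,"w6"); plan(.569,-.055,.15,91.5)
```

```text
t9.9 tcp [ 0.5717 -0.0532  0.1681] [179.7  -0.   91.5] op 0.0467 F [-1.3  0.1 -0.2] j6 -7
 shift tool cm [-0.17 -0.29  1.81] turn [ 0.29 -0.03 -0.03] min rows 0.4 world d [-0.0027 -0.0018 -0.0181]
```

View pics/w6.png

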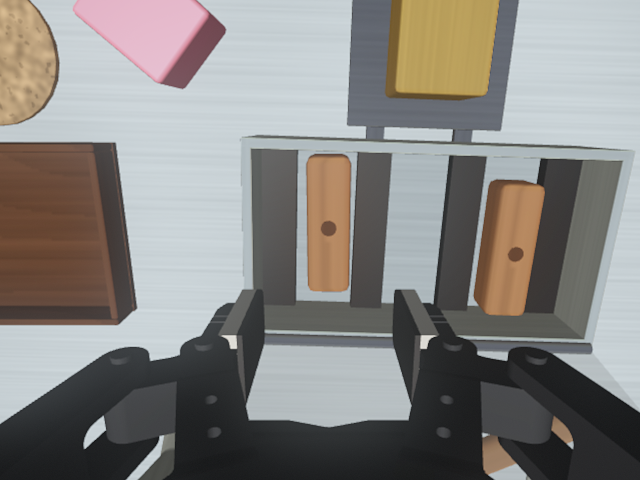

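Handle B shows at dot (328,228) and the other at dot (515,254). The middle lane is empty, so there are two handles.

Run:
```python
from h import *
p=camera("wrist")
for c in((328,228),(515,254),(328,156),(328,290)): print(c,pix2plane(p,c,.042).round(4))
plan(.5705,-.0545,.036,91.0)
```

```text
(328, 228) [ 0.5679 -0.0536  0.042 ]
(515, 254) [0.5821 0.0678 0.042 ]
(328, 156) [ 0.5229 -0.0548  0.042 ]
(328, 290) [ 0.6102 -0.0525  0.042 ]
t10.0 tcp [ 0.5707 -0.0527  0.1689] [179.7  -0.   91.5] op 0.0470 F [-0.2  0.4 -0.1] j6 -7
 shift tool cm [-0.19 -0.1  13.29] turn [ 0.3  -0.03  0.49] min rows 3.0 world d [-0.0002 -0.0018 -0.1329]
```

play_rows:
  rows:
    - [0.45,[-0.15,-0.3,3],[0.3,0,0]]
    - [0.45,[0,0,3.5],[0,0,0]]
    - [0.45,[0,0,3.5],[0,0,0]]
    - [0.45,[0,0,1.5],[0,0,0]]
    - [0.45,[0,0,0.6],[0,0,0]]
    - [0.45,[0,0,0],[0,0,0]]

```text
time: 10.6
ee_pos: [0.5636, -0.0513, 0.045]
tcp_rot: [179.9, -0.0, 91.6]
wrist_force: [0.6, 0.3, 0.2]
opening: 0.0468
```

Run:
```python
from h import *
plan(.568,-.0543,.036,91.5)
p=camera("wrist"); save(p,"w7")
```

```text
t10.6 tcp [ 0.5636 -0.0513  0.045 ] [179.9  -0.   91.6] op 0.0468 F [0.6 0.3 0.2] j6 -7
 shift tool cm [-0.31  0.43  0.9 ] turn [ 0.14 -0.04  0.13] min rows 0.2 world d [ 0.0044 -0.003  -0.009 ]
```

View pics/w7.png

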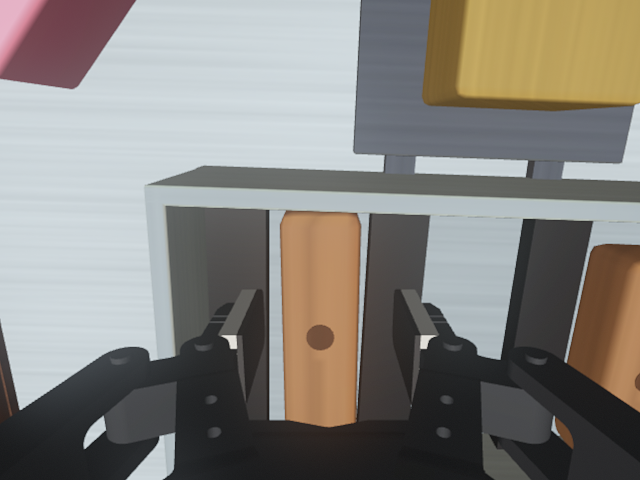

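play_rows:
  rows:
    - [0.45,[-0.3,0.4,0.5],[0,0,0]]
    - [0.45,[0,0,0.4],[0,0,0]]
    - [0.7,[0,0,0],[0,0,0]]
    - [1,[0,0,0],[0,0,0]]
    - [1,[0,0,0],[0,0,0]]
    - [1,[0,0,0],[0,0,0]]
    - [1,[0,0,0],[0,0,0]]
  newtons: 60

```text
time: 11.35
ee_pos: [0.5708, -0.0546, 0.0406]
tcp_rot: [179.4, 0.0, 91.6]
wrist_force: [-0.1, 0.7, -0.3]
opening: 0.0264
```

Run:
```python
from h import *
a=np.radians(8.9);print(np.array([.5625,.3041])+[.062*np.sin(a),-.062*np.cos(a)],np.array([.5625,.3041])+[-.062*np.sin(a),.062*np.cos(a)])
plan(.568,-.0543,.13,91.5)
```

```text
[0.57209204 0.24284649] [0.55290796 0.36535351]
t11.3 tcp [ 0.5708 -0.0546  0.0406] [179.4   0.   91.6] op 0.0264 F [-0.1  0.7 -0.3] j6 -7
 shift tool cm [ 0.03 -0.19 -8.94] turn [0.57 0.01 0.14] min rows 2.0 world d [-0.0028  0.0003  0.0894]
```

play_rows:
  rows:
    - [1,[0,0,-2],[0,0,0]]
    - [1,[0,0,-4],[0,0,0]]
    - [1,[0,0,-4],[0,0,0]]
    - [1,[0,0,-2],[0,0,0]]
    - [1,[0,0,0],[0,0,0]]

```text
time: 11.85
ee_pos: [0.5681, -0.0544, 0.1627]
tcp_rot: [179.7, -0.0, 91.6]
wrist_force: [-0.2, -0.0, -1.2]
opening: 0.026
```

Run:
```python
from h import *
plan(.575,.2428,.15,98.9)
p=camera("wrist"); save(p,"w8")
```

```text
t11.8 tcp [ 0.5681 -0.0544  0.1627] [179.7  -0.   91.6] op 0.0260 F [-0.2 -0.  -1.2] j6 -7
 shift tool cm [29.69  1.53  1.29] turn [ 0.31 -0.   -7.26] min rows 6.6 world d [ 0.0069  0.2972 -0.0127]
```

View pics/w8.png

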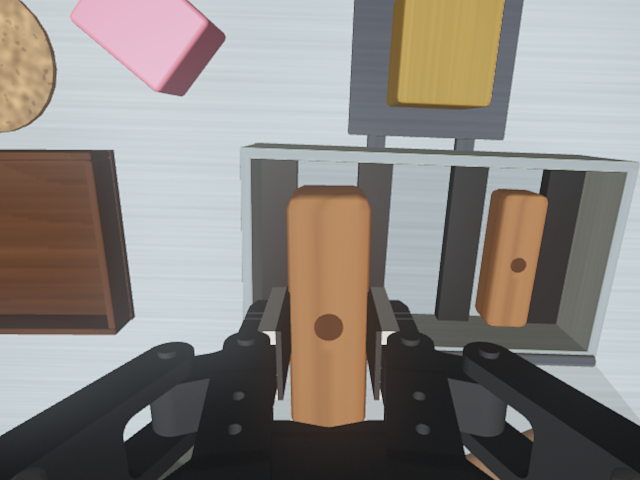

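The handle is held straight, with its dot at (328,327). I'll carry it to the press.

play_rows:
  rows:
    - [1,[3.8,0.2,0],[0,0,0]]
    - [1,[3.8,0.2,0],[0,0,0]]
    - [1,[3.8,0.2,0],[0,0,0]]
    - [1,[3.8,0.2,0],[0,0,0]]
    - [1,[3.8,0.2,0],[0,0,0]]
    - [1,[3.8,0.2,0],[0,0,0]]
    - [1,[3.8,0.2,0],[0,0,0]]
    - [1,[2.2,0,0],[0,0,-3.6]]
    - [1,[0,0,0],[0,0,-3.7]]
    - [1,[0,0,0],[0,0,0]]

```text
time: 12.9
ee_pos: [0.5683, 0.2436, 0.1398]
tcp_rot: [-178.9, 0.2, 99.0]
wrist_force: [0.5, -0.2, -0.4]
opening: 0.0265
```

Run:
```python
from h import *
plan(.575,.2428,.10,98.9)
p=camera("wrist"); save(p,"w9")
for y in(-62,0,62):
  a=np.radians(8.9);R=np.array([[np.cos(a),-np.sin(a)],[np.sin(a),np.cos(a)]])
  print(y,[proj(p,[*(R@[x/1000,(y+d)/1000]+[.5625,.3041]),.03])[0].round() for x,d in((-55,-20),(-55,20),(55,20),(55,-20))])
```

```text
t12.9 tcp [0.5683 0.2436 0.1398] [-178.9    0.2   99. ] op 0.0265 F [ 0.5 -0.2 -0.4] j6 14
 shift tool cm [-0.17  0.72  3.97] turn [-1.06  0.17  0.13] min rows 0.9 world d [ 0.0067 -0.0008 -0.0398]
-62 [array([292., 158.]), array([362., 158.]), array([358., 334.]), array([295., 334.])]
0 [array([400., 158.]), array([470., 158.]), array([456., 334.]), array([393., 334.])]
62 [array([509., 159.]), array([579., 159.]), array([553., 335.]), array([490., 335.])]
```

View pics/w9.png

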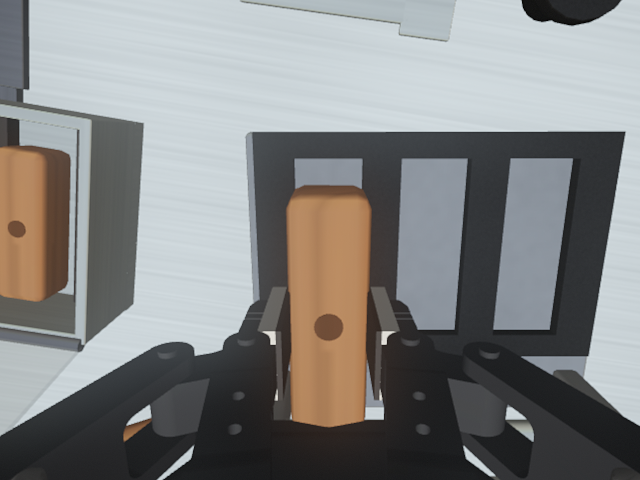

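play_rows:
  rows:
    - [1,[-0.15,0.7,2],[-1,0.2,0]]
    - [1,[0,0,2.5],[0,0,0]]
    - [1,[0,0,2],[0,0,0]]
    - [1,[0,0,1],[0,0,0]]
    - [1,[0,0,0],[0,0,0]]

```text
time: 13.45
ee_pos: [0.5743, 0.2394, 0.0586]
tcp_rot: [-179.8, 0.0, 98.2]
wrist_force: [0.4, -0.6, -0.8]
opening: 0.0265
```

Run:
```python
from h import *
plan(.575,.2428,.051,98.9)
p=camera("wrist"); save(p,"w10")
```

```text
t13.4 tcp [0.5743 0.2394 0.0586] [-179.8    0.    98.2] op 0.0265 F [ 0.4 -0.6 -0.8] j6 14
 shift tool cm [0.32 0.12 0.76] turn [-0.23  0.02 -0.74] min rows 0.2 world d [ 0.0007  0.0034 -0.0076]
```

View pics/w10.png

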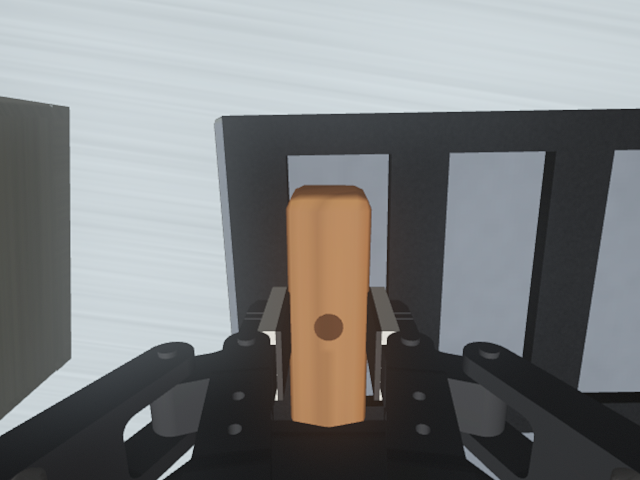

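play_rows:
  rows:
    - [1,[0.3,0.1,0],[0,0,-0.7]]
    - [1,[0,0,0.3],[0,0,0]]
    - [1,[0,0,0.3],[0,0,0]]
    - [1,[0,0,0.1],[0,0,0]]
    - [1,[0,0,0],[0,0,0]]

```text
time: 14.0
ee_pos: [0.577, 0.2434, 0.0558]
tcp_rot: [179.9, -0.1, 98.9]
wrist_force: [0.6, -0.3, -0.5]
opening: 0.0266
```

Run:
```python
from h import *
plan(.575,.2428,.051,98.9)
p=camera("wrist"); save(p,"w11")
```

```text
t14.0 tcp [0.577  0.2434 0.0558] [ 1.799e+02 -1.000e-01  9.890e+01] op 0.0266 F [ 0.6 -0.3 -0.5] j6 14
 shift tool cm [-0.03 -0.21  0.48] turn [ 0.11 -0.06 -0.04] min rows 0.1 world d [-0.002  -0.0006 -0.0048]
```

View pics/w11.png

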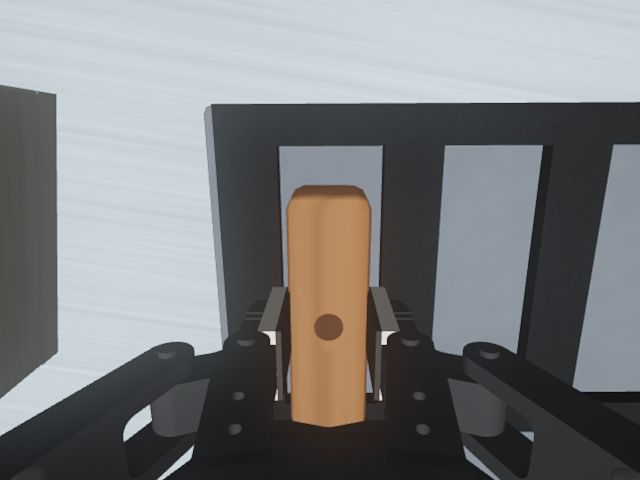

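Centred over the nest. I'll lower it to the floor and release.

play_rows:
  rows:
    - [1,[0,-0.2,0.4],[0,0,0]]
    - [1,[0,0,0.3],[0,0,0]]
    - [1,[0,0,0],[0,0,0]]

```text
time: 14.35
ee_pos: [0.575, 0.2432, 0.0503]
tcp_rot: [179.8, -0.1, 98.9]
wrist_force: [-0.0, 0.6, -1.0]
opening: 0.0262
```

play_rows:
  rows:
    - [0.8,[0,0,0],[0,0,0]]
    - [0.5,[0,0,0],[0,0,0]]
    - [0.45,[0,0,0],[0,0,0]]
    - [0.45,[0,0,-2],[0,0,0]]
    - [0.45,[0,0,-4],[0,0,0]]
    - [0.45,[0,0,-4],[0,0,0]]
    - [0.45,[0,0,0],[0,0,0]]

```text
time: 15.05
ee_pos: [0.5734, 0.2425, 0.1508]
tcp_rot: [-179.9, -0.0, 98.9]
wrist_force: [0.5, 0.0, 0.7]
opening: 0.0469
```

Run:
```python
from h import *
plan(.582,.067,.15,88)
p=camera("wrist"); save(p,"w12")
p=camera("top"); save(p,"t12",(120,160,400,330),2.8)
```

```text
t15.1 tcp [0.5734 0.2425 0.1508] [-179.9   -0.    98.9] op 0.0469 F [0.5 0.  0.7] j6 14
 shift tool cm [-17.47  -1.85   0.07] turn [-0.06 -0.02 10.86] min rows 3.9 world d [ 0.0086 -0.1755 -0.0008]
```

View pics/w12.png

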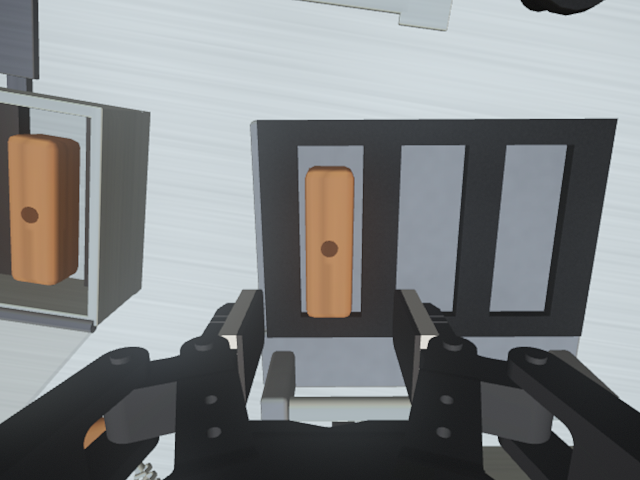

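View pics/t12.png

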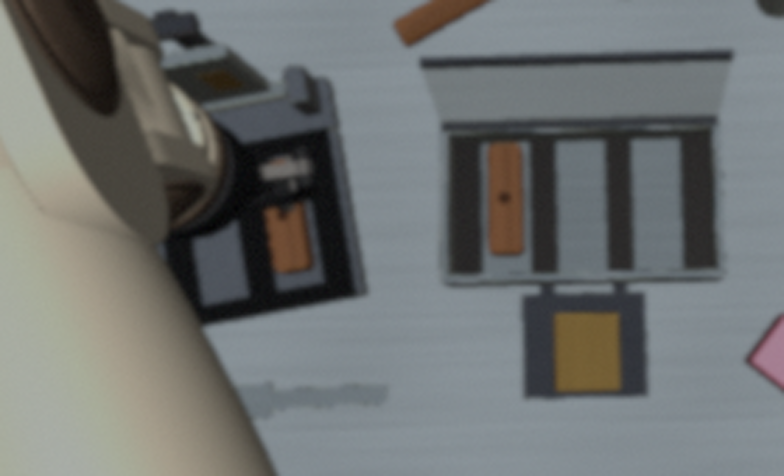

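play_rows:
  rows:
    - [0.45,[-3.6,-0.3,0],[0,0,0]]
    - [0.45,[-3.6,-0.3,0],[0,0,0]]
    - [0.45,[-3.6,-0.3,0],[0,0,0]]
    - [0.45,[-3.6,-0.3,0],[0,0,0]]
    - [0.45,[-2.8,-0.3,0],[0,0,0]]
    - [0.45,[0,0,0],[0,0,5]]
    - [0.45,[0,0,0],[0,0,5]]
    - [0.45,[0,0,0],[0,0,0]]

```text
time: 15.95
ee_pos: [0.5791, 0.0624, 0.131]
tcp_rot: [-178.6, 0.3, 88.6]
wrist_force: [-0.0, 0.1, 0.1]
opening: 0.0471
```

Run:
```python
from h import *
plan(.580,.067,.15,89)
p=camera("wrist"); save(p,"w13")
for r in spotter.trace(p,"grip_a")[:3]:
    m=r["pixels"];q=rectfit(p,m,.042); print(round(r["confidence"],2),np.argwhere(m).mean(0)[::-1].round(),q)
```

```text
t15.9 tcp [0.5791 0.0624 0.131 ] [-178.6    0.3   88.6] op 0.0471 F [-0.   0.1  0.1] j6 8
 shift tool cm [ 0.45  0.03 -1.91] turn [-1.42  0.33 -0.39] min rows 0.4 world d [0.0009 0.0046 0.019 ]
0.78 [628. 234.] ((575.120361328125, 225.14309692382812), (92.0328369140625, 13.162242889404297), 8.549140930175781)
0.58 [338. 255.] ((581.906005859375, 66.63445281982422), (27.429189682006836, 90.87320709228516), 89.71881103515625)
```

View pics/w13.png

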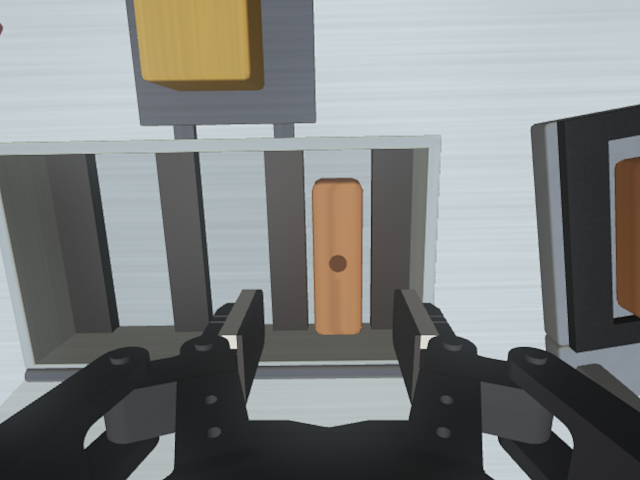

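play_rows:
  rows:
    - [0.45,[0.4,0.1,1.5],[-1.4,0.3,-0.3]]
    - [0.45,[0,0,3],[0,0,0]]
    - [0.45,[0,0,2.5],[0,0,0]]
    - [0.45,[0,0,0.8],[0,0,0]]
    - [0.45,[0,0,0],[0,0,0]]

```text
time: 16.55
ee_pos: [0.5795, 0.0687, 0.0497]
tcp_rot: [180.0, 0.0, 90.0]
wrist_force: [1.2, -0.2, -0.2]
opening: 0.0466
```

Run:
```python
from h import *
plan(.582,.0666,.039,89)
```

```text
t16.6 tcp [0.5795 0.0687 0.0497] [180.   0.  90.] op 0.0466 F [ 1.2 -0.2 -0.2] j6 7
 shift tool cm [-0.21  0.25  1.07] turn [0.01 0.   0.96] min rows 0.2 world d [ 0.0025 -0.0021 -0.0107]
```

play_rows:
  rows:
    - [0.45,[-0.2,0.2,0.6],[0,0,0.9]]
    - [0.45,[0,0,0.6],[0,0,0]]
    - [0.7,[0,0,0],[0,0,0]]
    - [1,[0,0,0],[0,0,0]]
    - [1,[0,0,0],[0,0,0]]
    - [1,[0,0,0],[0,0,0]]
    - [1,[0,0,0],[0,0,0]]

```text
time: 17.25
ee_pos: [0.584, 0.067, 0.0411]
tcp_rot: [179.7, -0.0, 89.1]
wrist_force: [-0.3, -0.5, 0.2]
opening: 0.0263
```

Run:
```python
from h import *
plan(.582,.0666,.15,89)
```

```text
t17.2 tcp [0.584  0.067  0.0411] [179.7  -0.   89.1] op 0.0263 F [-0.3 -0.5  0.2] j6 7
 shift tool cm [ -0.04  -0.14 -10.89] turn [ 0.32 -0.04  0.1 ] min rows 2.4 world d [-0.002  -0.0004  0.1089]
```

play_rows:
  rows:
    - [1,[0,0,-2],[0,0,0]]
    - [1,[0,0,-4],[0,0,0]]
    - [1,[0,0,-4],[0,0,0]]
    - [1,[0,0,-2],[0,0,0]]
    - [1,[0,0,0],[0,0,0]]

```text
time: 17.75
ee_pos: [0.5821, 0.0668, 0.1639]
tcp_rot: [179.9, -0.0, 89.1]
wrist_force: [-0.1, -0.5, -1.2]
opening: 0.0264
```

Run:
```python
from h import *
plan(.5645,.3041,.15,98.9)
p=camera("wrist"); save(p,"w14")
```

```text
t17.8 tcp [0.5821 0.0668 0.1639] [179.9  -0.   89.1] op 0.0264 F [-0.1 -0.5 -1.2] j6 7
 shift tool cm [23.7  -2.14  1.39] turn [ 0.13 -0.   -9.8 ] min rows 5.3 world d [-0.0176  0.2373 -0.0139]
```

View pics/w14.png

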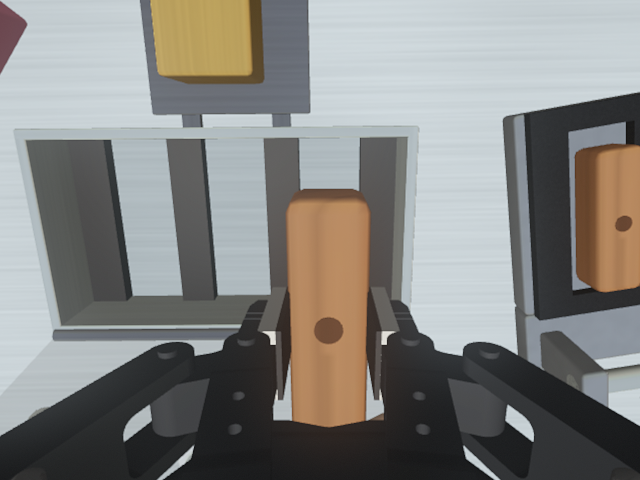

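play_rows:
  rows:
    - [1,[3.8,-0.4,0],[0,0,0]]
    - [1,[3.8,-0.4,0],[0,0,0]]
    - [1,[3.8,-0.4,0],[0,0,0]]
    - [1,[3.8,-0.4,0],[0,0,0]]
    - [1,[3.8,-0.4,0],[0,0,0]]
    - [1,[3.8,-0.2,0],[0,0,0]]
    - [1,[0.6,0,0],[0,0,-5]]
    - [1,[0,0,0],[0,0,-5]]
    - [1,[0,0,0],[0,0,0]]

```text
time: 18.7
ee_pos: [0.5584, 0.3084, 0.1434]
tcp_rot: [-179.0, 0.3, 99.3]
wrist_force: [0.6, 0.3, -0.5]
opening: 0.0265
```

Run:
```python
from h import *
plan(.5645,.3041,.06,98.9)
```

```text
t18.7 tcp [0.5584 0.3084 0.1434] [-179.     0.3   99.3] op 0.0265 F [ 0.6  0.3 -0.5] j6 20
 shift tool cm [-0.47  0.69  8.33] turn [-1.03  0.31  0.4 ] min rows 1.9 world d [ 0.0061 -0.0043 -0.0834]
```

play_rows:
  rows:
    - [1,[-0.45,0.6,1.5],[-1,0.3,0.4]]
    - [1,[0,0,2.5],[0,0,0]]
    - [1,[0,0,2.5],[0,0,0]]
    - [1,[0,0,1],[0,0,0]]
    - [1,[0,0,0],[0,0,0]]

```text
time: 19.2
ee_pos: [0.5632, 0.3023, 0.0603]
tcp_rot: [-179.7, 0.1, 98.1]
wrist_force: [-0.1, -0.2, -1.0]
opening: 0.0264
```

Run:
```python
from h import *
plan(.5645,.3041,.055,98.9)
p=camera("wrist"); save(p,"w15")
```

```text
t19.2 tcp [0.5632 0.3023 0.0603] [-1.797e+02  1.000e-01  9.810e+01] op 0.0264 F [-0.1 -0.2 -1. ] j6 20
 shift tool cm [0.16 0.16 0.53] turn [-0.33  0.13 -0.76] min rows 0.1 world d [ 0.0013  0.0018 -0.0053]
```

View pics/w15.png

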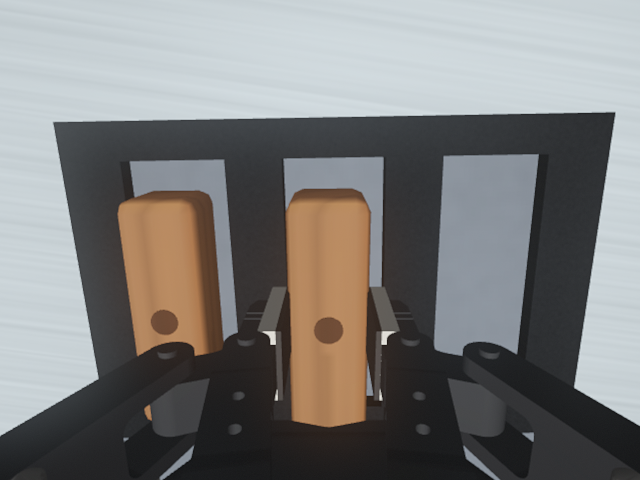

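play_rows:
  rows:
    - [1,[0.15,0.1,0.3],[0,0,-0.7]]
    - [1,[0,0,0.5],[0,0,0]]
    - [1,[0,0,0.4],[0,0,0]]
    - [1,[0,0,0.2],[0,0,0]]
    - [1,[0,0,0],[0,0,0]]

```text
time: 19.75
ee_pos: [0.566, 0.305, 0.0501]
tcp_rot: [180.0, 0.0, 98.8]
wrist_force: [0.7, 0.3, -1.2]
opening: 0.0266
```

Run:
```python
from h import *
plan(.5645,.3041,.051,98.9)
```

```text
t19.8 tcp [0.566  0.305  0.0501] [180.    0.   98.8] op 0.0266 F [ 0.7  0.3 -1.2] j6 19
 shift tool cm [-0.07 -0.17 -0.09] turn [ 0.01  0.01 -0.07] min rows 0.0 world d [-0.0015 -0.0009  0.0009]
```

play_rows:
  rows:
    - [0.8,[0,0,0],[0,0,0]]
    - [0.5,[0,0,0],[0,0,0]]
    - [0.45,[0,0,0],[0,0,0]]
    - [0.45,[0,0,-2],[0,0,0]]
    - [0.45,[0,0,-4],[0,0,0]]
    - [0.45,[0,0,-4],[0,0,0]]
    - [0.45,[0,0,0],[0,0,0]]

```text
time: 20.45
ee_pos: [0.5653, 0.3047, 0.1526]
tcp_rot: [-179.9, 0.1, 98.8]
wrist_force: [-0.0, 0.3, -0.4]
opening: 0.0472
```

Run:
```python
from h import *
plan(.48,.28,.30,8.9)
p=camera("wrist"); save(p,"w16")
for c in ((0,0),):pass
```

```text
t20.4 tcp [0.5653 0.3047 0.1526] [-1.799e+02  1.000e-01  9.880e+01] op 0.0472 F [-0.   0.3 -0.4] j6 20
 shift tool cm [ -1.15  -8.83 -14.72] turn [-4.000e-02  1.300e-01  8.993e+01] min rows 11.2 world d [-0.0853 -0.0247  0.1474]
```

View pics/w16.png

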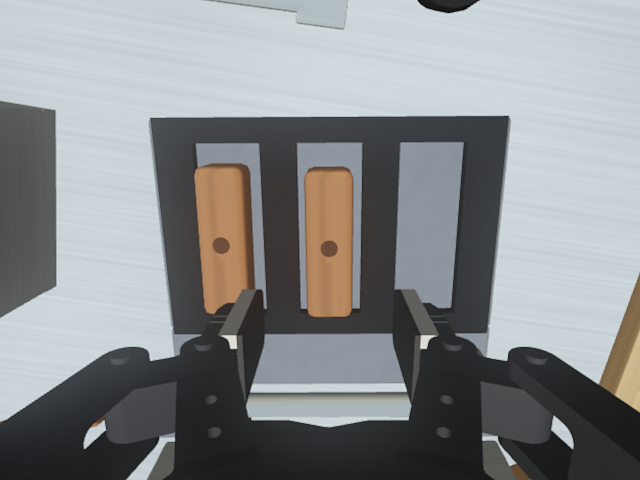

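Both handles lie in their nests, dots at (221,245) and (329,249). Next I back off and turn the tool for the crossbar.

play_rows:
  rows:
    - [0.45,[0,0,-4],[0,0,0]]
    - [0.45,[-0.2,-2,-4],[0,0,0]]
    - [0.45,[-0.3,-3,-4],[0,0,0]]
    - [0.45,[-0.3,-3,-3],[0,0,0]]
    - [0.45,[-0.3,-1,0],[0,0,8.2]]
    - [0.45,[0,0,0],[0,0,8.2]]
    - [0.45,[0,0,0],[0,0,8.2]]
    - [0.45,[0,0,0],[0,0,8.2]]
    - [0.45,[0,0,0],[0,0,8.2]]
    - [0.45,[0,0,0],[0,0,8.2]]
    - [0.45,[0,0,0],[0,0,8.2]]
    - [0.45,[0,0,0],[0,0,8.2]]

```text
time: 21.7
ee_pos: [0.4734, 0.2785, 0.292]
tcp_rot: [-180.0, 1.3, 30.8]
wrist_force: [-0.6, -0.4, 0.6]
opening: 0.0471
```

play_rows:
  rows:
    - [0.4,[0,0,0],[0,0,8.2]]
    - [0.4,[0,0,0],[0,0,8.2]]
    - [0.4,[0,0,0],[0,0,8.0]]
    - [0.4,[0,0,0],[0,8,0]]
    - [0.4,[0,0,0],[0,8,0]]
    - [0.4,[0,0,0],[0,8,0]]
    - [0.4,[0,0,0],[0,8,0]]
    - [0.4,[0,0,0],[0,8,0]]
    - [0.4,[0,0,0],[0,5,0]]
    - [0.4,[0,0,0],[0,0,0]]

```text
time: 22.7
ee_pos: [0.4746, 0.2781, 0.2713]
tcp_rot: [178.6, -44.2, 5.8]
wrist_force: [0.0, 0.6, 0.7]
opening: 0.0509
```

```bash
cat >> h.py <<'E'
PO=np.array([.5625,.3041,0.]); PA=np.radians(8.9)
PR=np.array([[np.cos(PA),-np.sin(PA),0],[np.sin(PA),np.cos(PA),0],[0,0,1]])
def bar(th): # press frame bar point
    r0=np.array([.006,0,.182]); c,s=np.cos(-th),np.sin(-th)
    return PO+PR@(np.array([.098,0,.066])+np.array([c*r0[0]+s*r0[2],0,-s*r0[0]+c*r0[2]]))
def plan3(X,tilt):
    o=get_obs(); R=Rm(o["tcp_rot"])
    T=(Ro.from_matrix(PR)*Ro.from_euler('x',180,degrees=True)*Ro.from_euler('y',tilt,degrees=True)).as_matrix()
    d=R.T@(np.array(X)-o["ee_pos"])*100; rv=Ro.from_matrix(R.T@T).as_rotvec(degrees=True)
    print("t%.1f"%o["time"],"tcp",np.round(o["ee_pos"],4),"op %.4f"%o["opening"],"F",np.round(o["wrist_force"],1),"q",np.round(o["q"]))
    print(" toolz press",np.round(PR.T@R[:,2],2),"shift cm",np.round(d,2),"turn",np.round(rv,1))
E
python3 - <<'E'
from h import *
for th in(0,.5,1,1.57): print(bar(th).round(4), (PR.T@(bar(th)-PO)).round(3))
z=PR@np.array([.707,0,-.707])
plan3(bar(0)-.06*z,45)
p=camera("scene"); save(p,"s17",(340,120,580,330),3.2)
E
```

```text
[0.6652 0.3202 0.248 ] [ 0.104 -0.     0.248]
[0.5783 0.3066 0.2286] [ 0.016 -0.     0.229]
[0.5112 0.2961 0.1694] [-0.052 -0.     0.169]
[0.4795 0.2911 0.0721] [-0.084 -0.     0.072]
t22.7 tcp [0.4746 0.2781 0.2713] op 0.0509 F [0.  0.6 0.7] q [ 43. -31. -28.  56. -26. 119.]
 toolz press [ 0.69 -0.06 -0.72] shift cm [12.19 -2.27  9.15] turn [ 3.6  0.8 -2.2]
```

View pics/s17.png

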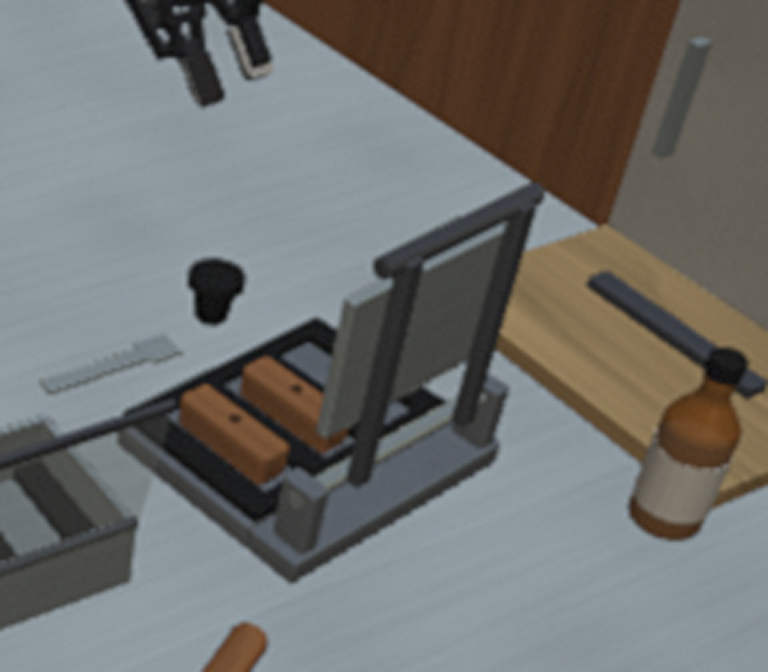

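Run:
```python
from h import *
p=camera("scene")
b=bar(0); ends=[b+PR@np.array([0,s*.075,0]) for s in(-1,1)]
print(proj(p,ends).round(1), np.array([[385,265],[538,190]])/3.2+[340,120])
```

```text
[[457.5 203.4]
 [506.  179.9]] [[460.3125 202.8125]
 [508.125  179.375 ]]
```

play_rows:
  rows:
    - [0.4,[0,0,0],[3.6,0.8,-2.2]]
    - [0.4,[4,-0.6,0.5],[0,0,0]]
    - [0.4,[4,-0.6,0.5],[0,0,0]]
    - [0.4,[3,-0.4,0.5],[0,0,0]]
    - [0.4,[0.5,0,0],[0,0,0]]
    - [0.4,[0,0,0],[0,0,0]]

```text
time: 23.4
ee_pos: [0.57, 0.3084, 0.3421]
tcp_rot: [-179.9, -43.9, 8.8]
wrist_force: [-0.8, -0.1, -0.0]
opening: 0.0513
```

Run:
```python
from h import *
z=PR@np.array([.707,0,-.707])
plan3(bar(0)-.06*z,45)
p=camera("wrist"); save(p,"w18"); b=bar(0); print(proj(p,[b+PR@np.array([0,s*.075,0]) for s in(-1,1)]).round(1))
```

```text
t23.4 tcp [0.57   0.3084 0.3421] op 0.0513 F [-0.8 -0.1 -0. ] q [ 36. -18. -12.  55. -18. 110.]
 toolz press [ 0.69  0.   -0.72] shift cm [0.27 0.31 7.43] turn [-0.1  1.1 -0.1]
[[334.  337.3]
 [334.8 116.3]]
```

View pics/w18.png

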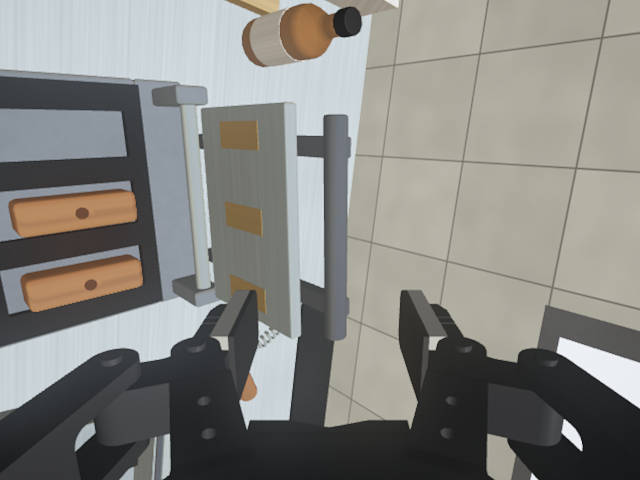

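play_rows:
  rows:
    - [0.6,[0.25,0.3,3],[0,1,0]]
    - [0.6,[0,0,3.5],[0,0,0]]
    - [0.6,[0,0,3],[0,0,0]]
    - [0.6,[0,0,0],[0,0,0]]

```text
time: 23.85
ee_pos: [0.6378, 0.3162, 0.2723]
tcp_rot: [-179.8, -44.7, 8.9]
wrist_force: [-0.6, -0.1, -0.6]
opening: 0.0338
```

Run:
```python
from h import *
z=PR@np.array([.707,0,-.707])
plan3(bar(0)+.001*z,45)
p=camera("wrist"); save(p,"w19")
```

```text
t23.9 tcp [0.6378 0.3162 0.2723] op 0.0338 F [-0.6 -0.1 -0.6] q [ 33. -12. -16.  44. -16. 107.]
 toolz press [ 0.7   0.   -0.71] shift cm [0.27 0.04 3.78] turn [-0.1  0.3 -0. ]
```

View pics/w19.png

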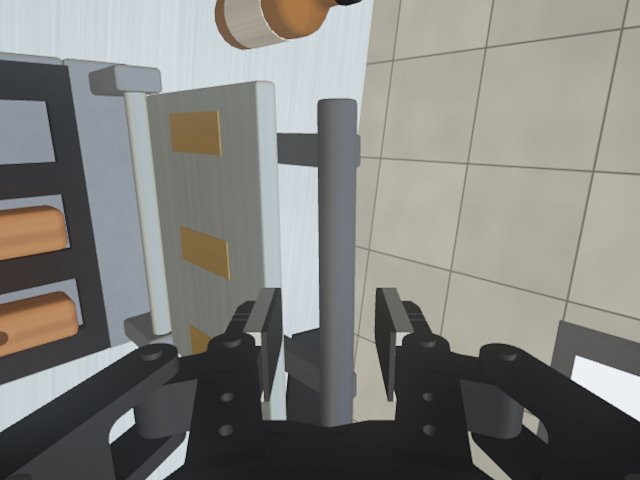

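play_rows:
  rows:
    - [0.65,[0.25,0,1.5],[0,0.3,0]]
    - [0.65,[0,0,1.5],[0,0,0]]
    - [0.65,[0,0,0.5],[0,0,0]]
    - [0.65,[0,0,0.2],[0,0,0]]
    - [0.65,[0,0,0],[0,0,0]]

```text
time: 24.4
ee_pos: [0.666, 0.3217, 0.2512]
tcp_rot: [-179.7, -45.3, 8.8]
wrist_force: [0.5, 0.2, -0.2]
opening: 0.0302
```

Run:
```python
from h import *
z=PR@np.array([.707,0,-.707])
plan3(bar(0)+.001*z,45)
p=camera("wrist"); save(p,"w20")
p=camera("scene"); save(p,"s20",(400,100,580,260),4)
```

```text
t24.4 tcp [0.666  0.3217 0.2512] op 0.0302 F [ 0.5  0.2 -0.2] q [ 31.  -9. -15.  40. -16. 106.]
 toolz press [ 0.71  0.01 -0.7 ] shift cm [-0.29  0.14  0.26] turn [-0.3 -0.3 -0.1]
```

View pics/w20.png

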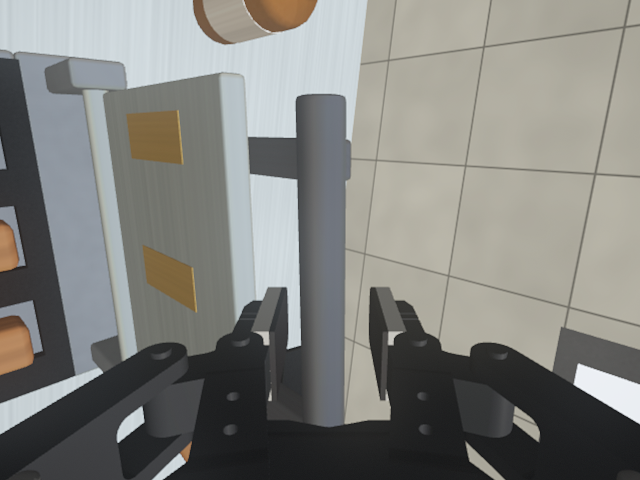

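View pics/s20.png

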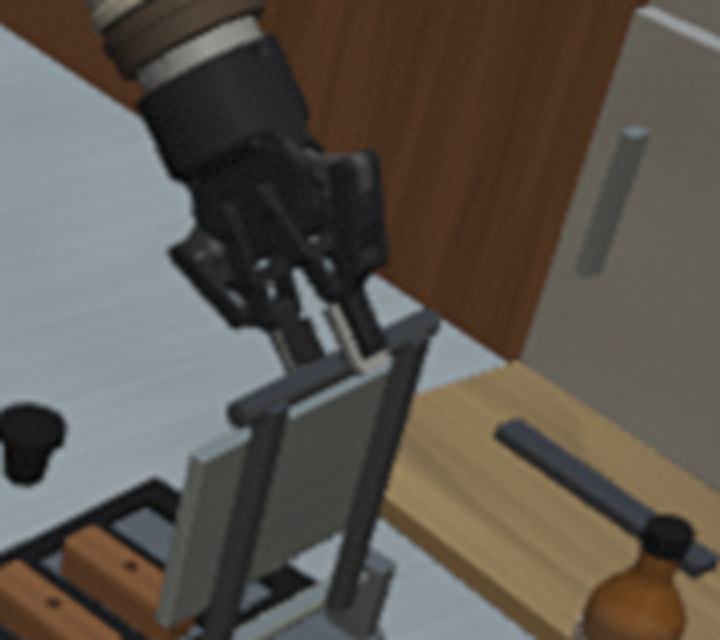

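play_rows:
  rows:
    - [0.65,[-0.25,0,0.3],[0,0,0]]
    - [0.8,[0,0,0],[0,0,0]]
    - [1,[0,0,0],[0,0,0]]
    - [1,[0,0,0],[0,0,0]]
    - [1,[0,0,0],[0,0,0]]
  newtons: 50

```text
time: 25.0
ee_pos: [0.6657, 0.3219, 0.2487]
tcp_rot: [-179.6, -45.4, 8.8]
wrist_force: [0.4, -0.1, -1.6]
opening: 0.0139
```

```bash
cat >> h.py <<'E'
def barfollow(off=.002,n=10,target=1.60):
    # arc displacements in tool axes (cm) from the current angle to target, tool orientation constant
    o=get_obs(); R=Rm(o["tcp_rot"]); g=o["ee_pos"]-off*R[:,2]
    l=PR.T@(g-PO)-[.098,0,.066]; th=np.arctan2(-l[0],l[2])+.033
    ths=np.linspace(th,target,n+1); P=np.array([bar(t) for t in ths])
    print("theta now %.3f radius %.4f"%(th,np.hypot(l[0],l[2])),"op %.4f F"%o["opening"],np.round(o["wrist_force"],1))
    for i in range(n): print("  ",ths[i+1].round(2),np.round((R.T@(P[i+1]-(g if i==0 else P[i])))*100,2))
E
python3 - <<'E'
from h import *
barfollow(n=12)
plan3(bar(0),45)
E
```

```text
theta now 0.004 radius 0.1842 op 0.0139 F [ 0.4 -0.1 -1.6]
   0.14 [-1.92  0.15 -1.52]
   0.27 [-1.97 -0.01 -1.41]
   0.4 [-2.14 -0.   -1.13]
   0.54 [-2.27 -0.   -0.84]
   0.67 [-2.36 -0.   -0.53]
   0.8 [-2.41  0.   -0.22]
   0.94 [-2.42  0.    0.11]
   1.07 [-2.38  0.    0.43]
   1.2 [-2.3   0.01  0.74]
   1.33 [-2.19  0.01  1.04]
   1.47 [-2.03  0.01  1.32]
   1.6 [-1.84  0.01  1.57]
t25.0 tcp [0.6657 0.3219 0.2487] op 0.0139 F [ 0.4 -0.1 -1.6] q [ 32.  -9. -16.  40. -16. 106.]
 toolz press [ 0.71  0.01 -0.7 ] shift cm [-0.1   0.16 -0.  ] turn [-0.3 -0.4 -0.1]
```

play_rows:
  rows:
    - [1,[-1.9,0,-1.5],[0,0,0]]
    - [1,[-2,0,-1.4],[0,0,0]]
    - [1,[-2.1,0,-1.1],[0,0,0]]
    - [1,[-2.3,0,-0.8],[0,0,0]]

```text
time: 25.4
ee_pos: [0.5786, 0.308, 0.2329]
tcp_rot: [-179.1, -46.5, 8.2]
wrist_force: [6.7, -1.0, 1.3]
opening: 0.0139
```

Run:
```python
from h import *
barfollow(n=10)
plan3(bar(.54),45)
```

```text
theta now 0.491 radius 0.1876 op 0.0139 F [ 6.7 -1.   1.3]
   0.6 [-2.12  0.16 -0.07]
   0.71 [-1.98  0.02 -0.37]
   0.82 [-2.01  0.02 -0.15]
   0.93 [-2.02  0.02  0.07]
   1.05 [-2.    0.02  0.29]
   1.16 [-1.95  0.02  0.51]
   1.27 [-1.88  0.02  0.73]
   1.38 [-1.79  0.02  0.93]
   1.49 [-1.68  0.02  1.12]
   1.6 [-1.54  0.02  1.3 ]
t25.4 tcp [0.5786 0.308  0.2329] op 0.0139 F [ 6.7 -1.   1.3] q [ 36. -20. -27.  40. -19. 110.]
 toolz press [ 0.72  0.01 -0.69] shift cm [-1.04  0.15  0.03] turn [-0.3 -1.5 -0.5]
```

Working as expected: 6.7 N, with the arm following. Continuing.

play_rows:
  rows:
    - [1,[-2.1,0.1,0],[0,-0.7,0]]
    - [1,[-2,0,-0.3],[0,-0.7,0]]
    - [1,[-2,0,-0.1],[0,0,0]]
    - [1,[-2,0,0.1],[0,0,0]]

```text
time: 25.8
ee_pos: [0.5254, 0.2996, 0.1944]
tcp_rot: [-178.4, -46.9, 7.2]
wrist_force: [-1.5, -5.7, 12.9]
opening: 0.0144
```

Run:
```python
from h import *
barfollow(n=7)
plan3(bar(.54),45)
```

```text
theta now 0.845 radius 0.1886 op 0.0144 F [-1.5 -5.7 12.9]
   0.95 [-1.96  0.17  0.74]
   1.06 [-1.94  0.04  0.3 ]
   1.17 [-1.89  0.04  0.51]
   1.28 [-1.83  0.04  0.71]
   1.38 [-1.74  0.04  0.91]
   1.49 [-1.63  0.04  1.09]
   1.6 [-1.51  0.04  1.26]
t25.8 tcp [0.5254 0.2996 0.1944] op 0.0144 F [-1.5 -5.7 12.9] q [ 39. -27. -36.  38. -21. 113.]
 toolz press [ 0.73  0.01 -0.68] shift cm [5.46 0.03 1.32] turn [-0.4 -1.9 -1.2]
```

play_rows:
  rows:
    - [1,[-1.9,0.1,0.6],[-0.3,-1.5,-1]]
    - [1,[-1.9,0,0.3],[0,-0.5,0]]
    - [1,[-1.9,0,0.5],[0,0,0]]
    - [1,[-1.8,0,0.7],[0,0,0]]

```text
time: 26.2
ee_pos: [0.493, 0.295, 0.1428]
tcp_rot: [-179.0, -46.4, 7.9]
wrist_force: [-11.0, -8.6, 12.8]
opening: 0.0138
```

Run:
```python
from h import *
barfollow(n=4)
plan3(bar(.54),45)
p=camera("scene"); save(p,"s21",(340,120,580,330),3)
```

```text
theta now 1.172 radius 0.1867 op 0.0138 F [-11.   -8.6  12.8]
   1.28 [-1.66  0.2   1.16]
   1.39 [-1.72  0.02  0.91]
   1.49 [-1.61  0.02  1.09]
   1.6 [-1.49  0.02  1.26]
t26.2 tcp [0.493  0.295  0.1428] op 0.0138 F [-11.   -8.6  12.8] q [ 42. -30. -44.  35. -23. 115.]
 toolz press [ 0.72  0.   -0.69] shift cm [11.46  0.04  0.1 ] turn [-0.2 -1.5 -0.7]
```

View pics/s21.png

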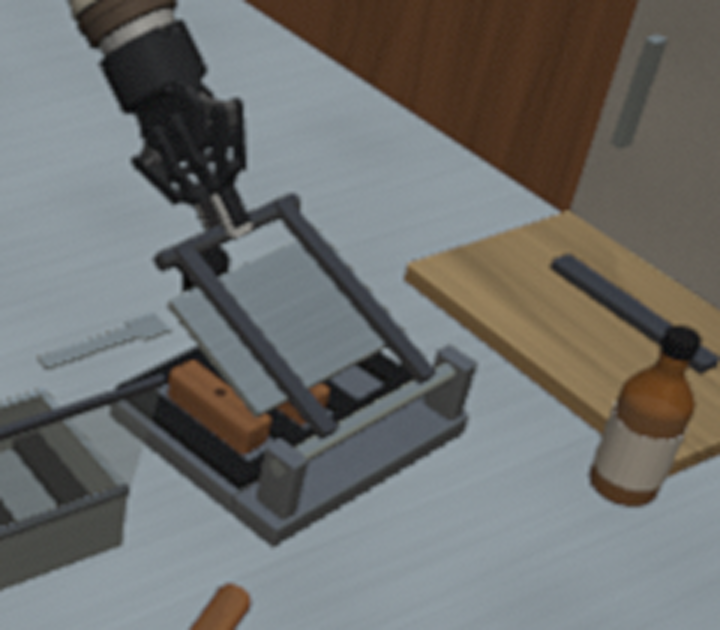

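play_rows:
  rows:
    - [1,[-1.65,0.1,1.1],[-0.2,-1.3,-0.7]]
    - [1,[-1.7,0,0.9],[0,-0.5,0]]
    - [1,[-1.6,0,1.1],[0,0,0]]
    - [1,[-1.2,0,1],[0,0,0]]

```text
time: 26.65
ee_pos: [0.4786, 0.2946, 0.0758]
tcp_rot: [-179.5, -45.2, 8.7]
wrist_force: [-13.0, -5.7, 9.7]
opening: 0.0136
```

Run:
```python
from h import *
barfollow(n=2)
plan3(bar(.54),45)
```

```text
theta now 1.543 radius 0.1841 op 0.0136 F [-13.   -5.7   9.7]
   1.57 [-0.25  0.36  0.5 ]
   1.6 [-0.38  0.    0.36]
t26.6 tcp [0.4786 0.2946 0.0758] op 0.0136 F [-13.   -5.7   9.7] q [ 42. -29. -49.  29. -23. 115.]
 toolz press [ 0.71  0.01 -0.7 ] shift cm [17.22  0.3  -3.86] turn [-0.4 -0.2 -0.1]
```

play_rows:
  rows:
    - [1,[-0.4,0.1,0.5],[0,0,0]]
    - [1,[-0.3,0,0.3],[0,0,0]]
    - [1,[-0.1,0,0.1],[0,0,0]]
    - [1,[0,0,0],[0,0,0]]

```text
time: 27.05
ee_pos: [0.479, 0.2954, 0.0713]
tcp_rot: [-179.4, -45.6, 8.8]
wrist_force: [-18.8, -9.4, 12.7]
opening: 0.0139
```

Run:
```python
from h import *
barfollow(n=2,target=0)
p=camera("scene"); save(p,"s22",(340,120,580,330),3)
b=bar(1.57); print(proj(p,[b+PR@np.array([0,s*.075,0]) for s in(-1,1)]).round(1))
```

```text
theta now 1.567 radius 0.1833 op 0.0139 F [-18.8  -9.4  12.7]
   0.78 [13.17  0.38 -4.62]
   0.0 [12.59  0.04  5.89]
[[384.5 226.9]
 [428.4 206.4]]
```

View pics/s22.png

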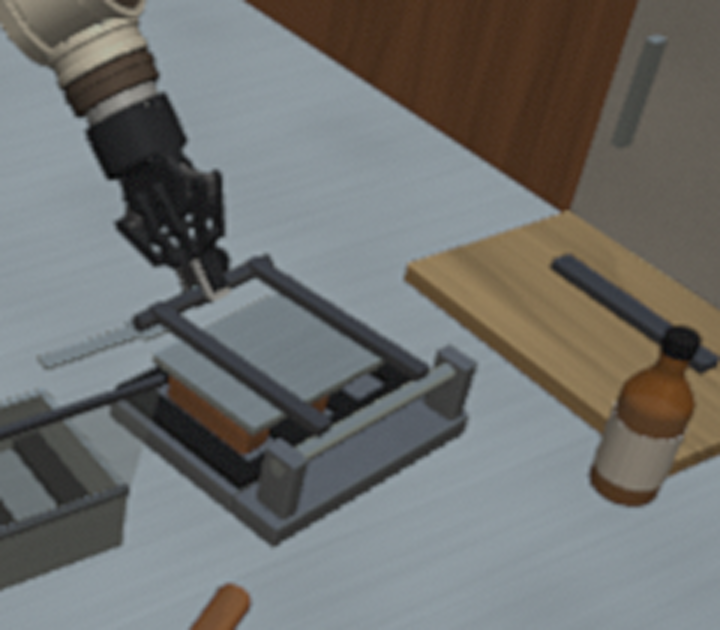

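Bar ends at px (387,227) and (427,207) match the predicted stop, about 1.567 rad. I'll guide the arm back up.

Run:
```python
from h import *
barfollow(n=12,target=0.0)
```

```text
theta now 1.567 radius 0.1833 op 0.0136 F [-20.9 -10.7  15.1]
   1.44 [ 1.94  0.41 -1.39]
   1.31 [ 2.04 -0.01 -1.23]
   1.18 [ 2.18 -0.01 -0.95]
   1.04 [ 2.28 -0.01 -0.66]
   0.91 [ 2.35 -0.01 -0.35]
   0.78 [ 2.38 -0.   -0.05]
   0.65 [2.36 0.   0.26]
   0.52 [2.31 0.   0.57]
   0.39 [2.21 0.01 0.86]
   0.26 [2.08 0.01 1.15]
   0.13 [1.92 0.01 1.41]
   0.0 [1.72 0.01 1.64]
```

play_rows:
  rows:
    - [1,[1.9,0.2,-1.4],[0,0,0]]
    - [1,[2,0,-1.2],[0,0,0]]
    - [1,[2.2,0,-1],[0,0,0]]
    - [1,[2.3,0,-0.7],[0,0,0]]

```text
time: 27.5
ee_pos: [0.5062, 0.297, 0.1626]
tcp_rot: [-179.5, -45.5, 9.0]
wrist_force: [27.8, 11.9, -15.6]
opening: 0.0138
```

Run:
```python
from h import *
barfollow(n=8,target=0.0)
plan3(bar(0),45)
```

```text
theta now 1.043 radius 0.1844 op 0.0138 F [ 27.8  11.9 -15.6]
   0.91 [ 2.39  0.17 -0.13]
   0.78 [ 2.37  0.   -0.05]
   0.65 [2.36 0.   0.26]
   0.52 [2.3  0.01 0.57]
   0.39 [2.21 0.01 0.86]
   0.26 [2.08 0.01 1.14]
   0.13 [1.91 0.02 1.4 ]
   0.0 [1.72 0.02 1.64]
t27.5 tcp [0.5062 0.297  0.1626] op 0.0138 F [ 27.8  11.9 -15.6] q [ 40. -29. -40.  37. -21. 113.]
 toolz press [ 0.71  0.01 -0.7 ] shift cm [17.35  0.24  5.49] turn [-0.5 -0.5  0.1]
```

play_rows:
  rows:
    - [1,[1.6,0.1,-0.1],[0,0,0]]
    - [1,[1.8,0,0],[0,0,0]]
    - [1,[1.8,0,0.1],[0,0,0]]
    - [1,[1.8,0,0.2],[0,0,0]]
  newtons: 25

```text
time: 27.9
ee_pos: [0.5586, 0.3055, 0.2196]
tcp_rot: [-179.1, -45.9, 8.8]
wrist_force: [12.3, 4.9, -17.5]
opening: 0.0138
```

Run:
```python
from h import *
barfollow(n=7,target=0.0)
plan3(bar(0),45)
```

```text
theta now 0.620 radius 0.1861 op 0.0138 F [ 12.3   4.9 -17.5]
   0.53 [1.47 0.2  0.8 ]
   0.44 [1.52 0.01 0.55]
   0.35 [1.46 0.01 0.68]
   0.27 [1.4  0.01 0.81]
   0.18 [1.32 0.01 0.93]
   0.09 [1.23 0.01 1.04]
   0.0 [1.13 0.01 1.15]
t27.9 tcp [0.5586 0.3055 0.2196] op 0.0138 F [ 12.3   4.9 -17.5] q [ 37. -23. -30.  40. -19. 110.]
 toolz press [ 0.72  0.01 -0.7 ] shift cm [9.53 0.26 5.75] turn [-0.8 -0.9 -0.1]
```

play_rows:
  rows:
    - [1,[1.4,0.1,0.8],[0,0,0]]
    - [1,[1.5,0,0.6],[0,0,0]]
    - [1,[1.4,0,0.7],[0,0,0]]
    - [1,[1.4,0,0.8],[0,0,0]]
    - [1,[1.3,0,0.9],[0,0,0]]

```text
time: 28.4
ee_pos: [0.6371, 0.3182, 0.25]
tcp_rot: [-178.8, -46.2, 8.7]
wrist_force: [-1.4, 0.4, -3.1]
opening: 0.014
```

Run:
```python
from h import *
barfollow(n=2,target=0.0)
plan3(bar(0),45)
```

```text
theta now 0.159 radius 0.1869 op 0.0140 F [-1.4  0.4 -3.1]
   0.08 [0.79 0.25 1.32]
   0.0 [1.01 0.02 1.04]
t28.4 tcp [0.6371 0.3182 0.25  ] op 0.0140 F [-1.4  0.4 -3.1] q [ 33. -13. -20.  39. -16. 107.]
 toolz press [ 0.72  0.02 -0.69] shift cm [1.8  0.27 2.16] turn [-1.  -1.2 -0.2]
```

play_rows:
  rows:
    - [1,[0.8,0.1,1.2],[-0.5,-0.6,0]]
    - [1,[1,0,1],[0,0,0]]
    - [1,[0.2,0,0.2],[0,0,0]]
    - [1,[0,0,0],[0,0,0]]
    - [0.6,[0,0,0],[0,0,0]]
    - [0.6,[0,0,0],[0,0,0]]
    - [0.6,[0,0,-1],[0,0,0]]
    - [0.6,[0,0,-3],[0,0,0]]
    - [0.6,[0,0,-4],[0,0,0]]
    - [0.5,[0,0,-4],[0,0,0]]

```text
time: 29.4
ee_pos: [0.5805, 0.3066, 0.3322]
tcp_rot: [-179.6, -45.0, 8.9]
wrist_force: [0.3, 0.7, -0.9]
opening: 0.0421
```

Run:
```python
from h import *
plan3(bar(0),45)
p=camera("scene"); save(p,"s23",(250,100,580,330),2.4)
b=bar(0); print(proj(p,[b+PR@np.array([0,s*.075,0]) for s in(-1,1)]).round(1))
```

```text
t29.4 tcp [0.5805 0.3066 0.3322] op 0.0421 F [ 0.3  0.7 -0.9] q [ 35. -19. -14.  52. -18. 109.]
 toolz press [ 0.71  0.01 -0.71] shift cm [ 0.12  0.06 12.02] turn [-0.4  0.   0. ]
[[457.5 203.4]
 [506.  179.9]]
```

View pics/s23.png

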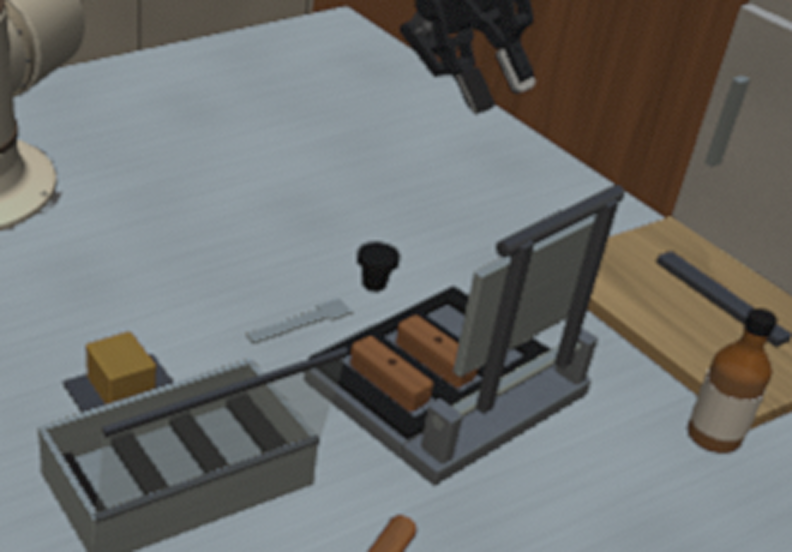

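Press arm is back up at the rest position, and the handles are still in their nests. Reorienting to pick them up.

play_rows:
  rows:
    - [0.45,[-2.5,0,-2.5],[0,-8,0]]
    - [0.45,[-2.5,0,-2],[0,-8,0]]
    - [0.45,[0,0,0],[0,-8,0]]
    - [0.45,[0,0,0],[0,-8,0]]
    - [0.45,[0,0,0],[0,-8,0]]
    - [0.45,[0,0,0],[0,-5,0]]
    - [0.45,[0,0,0],[0,0,-8.2]]
    - [0.45,[0,0,0],[0,0,-8.2]]
    - [0.45,[0,0,0],[0,0,-8.2]]
    - [0.45,[0,0,0],[0,0,-8.2]]
    - [0.45,[0,0,0],[0,0,-8.2]]
    - [0.45,[0,0,0],[0,0,-8.2]]

```text
time: 30.65
ee_pos: [0.5068, 0.2955, 0.3522]
tcp_rot: [-179.1, -0.6, 60.2]
wrist_force: [0.2, 0.1, 0.2]
opening: 0.0466
```

play_rows:
  rows:
    - [0.45,[0,0,0],[0,0,-8.2]]
    - [0.45,[0,0,0],[0,0,-8.2]]
    - [0.45,[0,0,0],[0,0,-8.2]]
    - [0.45,[0,0,0],[0,0,-8.2]]
    - [0.45,[0,0,0],[0,0,-8.2]]
    - [0.45,[0,0,0],[0,0,0]]

```text
time: 31.25
ee_pos: [0.5066, 0.2955, 0.3564]
tcp_rot: [179.8, -1.1, 103.1]
wrist_force: [0.5, 0.5, 0.8]
opening: 0.0468
```

Run:
```python
from h import *
plan(.563,.304,.15,98.9)
```

```text
t31.2 tcp [0.5066 0.2955 0.3564] [179.8  -1.1 103.1] op 0.0468 F [0.5 0.5 0.8] j6 17
 shift tool cm [-0.83  5.61 20.65] turn [ 0.16 -1.06  4.16] min rows 4.6 world d [ 0.0564  0.0085 -0.2064]
```

play_rows:
  rows:
    - [0.45,[-0.6,2.3,2],[0.2,-1,4.1]]
    - [0.45,[0,2,4.5],[0,0,0]]
    - [0.45,[0,1,4.5],[0,0,0]]
    - [0.45,[0,0,4.5],[0,0,0]]
    - [0.45,[0,0,2.5],[0,0,0]]
    - [0.45,[0,0,0.5],[0,0,0]]
    - [0.45,[0,0,0],[0,0,0]]

```text
time: 31.95
ee_pos: [0.563, 0.3006, 0.1702]
tcp_rot: [179.5, -0.2, 97.0]
wrist_force: [-1.0, -1.5, -1.1]
opening: 0.047
```

Run:
```python
from h import *
p=camera("wrist"); save(p,"w24")
for r in spotter.trace(p,"grip_a")[:3]:
    m=r["pixels"];q=rectfit(p,m,.052); print(round(r["confidence"],2),np.argwhere(m).mean(0)[::-1].round(),q)
plan(.563,.304,.05,98.9)
```

```text
0.68 [334. 236.] ((564.5361328125, 304.95880126953125), (90.50715637207031, 27.499975204467773), 9.245321273803711)
0.66 [237. 230.] ((570.5467529296875, 245.3778533935547), (87.48786926269531, 30.818822860717773), 8.55909538269043)
t32.0 tcp [0.5637 0.3009 0.1718] [179.3  -0.2  97.1] op 0.0468 F [-0.3  0.1  0.8] j6 21
 shift tool cm [ 0.26 -0.17 12.18] turn [ 0.65 -0.23 -1.81] min rows 2.7 world d [-0.0007  0.0031 -0.1218]
```

View pics/w24.png

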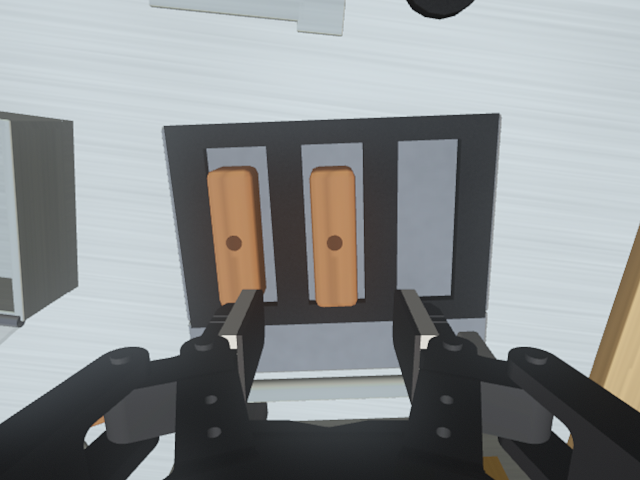

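play_rows:
  rows:
    - [0.45,[0.35,0.1,2],[0.6,-0.2,-1.8]]
    - [0.45,[0,0,3.5],[0,0,0]]
    - [0.45,[0,0,3.5],[0,0,0]]
    - [0.45,[0,0,1.5],[0,0,0]]
    - [0.45,[0,0,0.5],[0,0,0]]
    - [0.45,[0,0,0],[0,0,0]]

```text
time: 32.65
ee_pos: [0.569, 0.3084, 0.0647]
tcp_rot: [179.3, -0.3, 99.1]
wrist_force: [0.3, -1.1, -0.6]
opening: 0.0473
```

Run:
```python
from h import *
plan(.5645,.305,.0495,99)
```

```text
t32.6 tcp [0.569  0.3084 0.0647] [179.3  -0.3  99.1] op 0.0473 F [ 0.3 -1.1 -0.6] j6 19
 shift tool cm [-0.27 -0.52  1.51] turn [ 0.71 -0.27  0.14] min rows 0.3 world d [-0.0045 -0.0034 -0.0152]
```

play_rows:
  rows:
    - [0.45,[-0.25,-0.4,0.8],[0.7,-0.3,0.1]]
    - [0.45,[0,0,0.7],[0,0,0]]
    - [0.45,[0,0,0.2],[0,0,0]]
    - [0.7,[0,0,0],[0,0,0]]
    - [1,[0,0,0],[0,0,0]]
    - [1,[0,0,0],[0,0,0]]
    - [1,[0,0,0],[0,0,0]]
  newtons: 60

```text
time: 33.35
ee_pos: [0.5675, 0.3065, 0.0511]
tcp_rot: [179.7, -0.1, 99.1]
wrist_force: [0.2, -0.4, -0.8]
opening: 0.0265
```

Run:
```python
from h import *
plan(.5645,.305,.0495,99)
```

```text
t33.4 tcp [0.5675 0.3065 0.0511] [ 1.797e+02 -1.000e-01  9.910e+01] op 0.0265 F [ 0.2 -0.4 -0.8] j6 19
 shift tool cm [-0.1  -0.32  0.15] turn [ 0.32 -0.07  0.06] min rows 0.1 world d [-0.003  -0.0015 -0.0016]
```

play_rows:
  rows:
    - [1,[0,0,-2],[0,0,0]]
    - [1,[0,0,-4],[0,0,0]]
    - [1,[0,0,-4],[0,0,0]]
    - [1,[0,-0.5,-4],[0,0,0]]
    - [1,[0,-2,-2],[0,0,0]]
    - [1,[0,0,0],[0,0,0]]

```text
time: 33.95
ee_pos: [0.5405, 0.3014, 0.2152]
tcp_rot: [179.9, -0.0, 99.0]
wrist_force: [0.1, -0.2, -1.1]
opening: 0.0264
```

Run:
```python
from h import *
plan(.588,-.26,.2,91.3)
p=camera("wrist"); save(p,"w25")
```

```text
t34.0 tcp [0.5405 0.3014 0.2152] [179.9  -0.   99. ] op 0.0264 F [ 0.1 -0.2 -1.1] j6 20
 shift tool cm [-56.19  -4.13   1.5 ] turn [ 0.11 -0.01  7.74] min rows 12.5 world d [ 0.0475 -0.5614 -0.0152]
```

View pics/w25.png

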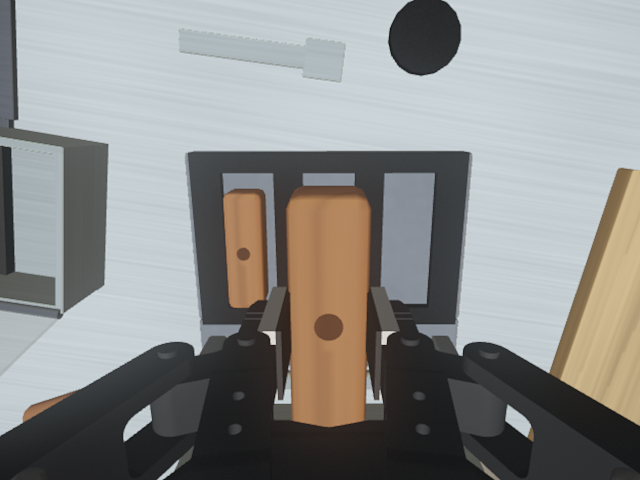

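play_rows:
  rows:
    - [1,[-4.5,-0.7,-0.1],[0,0,0]]
    - [1,[-4.5,-0.7,-0.1],[0,0,0]]
    - [1,[-4.5,-0.7,-0.1],[0,0,0]]
    - [1,[-4.5,-0.7,-0.1],[0,0,0]]
    - [1,[-4.5,-0.7,-0.1],[0,0,0]]
    - [1,[-4.5,-0.7,-0.1],[0,0,0]]
    - [1,[-4.5,-0.7,-0.1],[0,0,0]]
    - [1,[-4.5,-0.7,-0.1],[0,0,0]]
    - [1,[-4.5,-0.7,-0.1],[0,0,0]]
    - [1,[-4.5,-0.7,-0.1],[0,0,0]]
    - [1,[-4.5,-0.7,-0.1],[0,0,0]]

```text
time: 35.1
ee_pos: [0.5442, -0.2143, 0.2064]
tcp_rot: [-179.1, -0.1, 99.5]
wrist_force: [1.3, 0.9, 0.5]
opening: 0.0264
```

Run:
```python
from h import *
plan(.590,-.361,.15,91.3)
```

```text
t35.1 tcp [ 0.5442 -0.2143  0.2064] [-1.791e+02 -1.000e-01  9.950e+01] op 0.0264 F [1.3 0.9 0.5] j6 -31
 shift tool cm [-15.24   2.17   5.57] turn [-0.91 -0.05  8.25] min rows 3.4 world d [ 0.0458 -0.1467 -0.0564]
```

play_rows:
  rows:
    - [1,[-3.6,0.5,0],[-0.9,0,0]]
    - [1,[-3.6,0.5,0],[0,0,0]]
    - [1,[-3.6,0.5,0],[0,0,0]]
    - [1,[-3.6,0.5,0],[0,0,0]]
    - [1,[-0.6,0.2,0],[0,0,4.1]]
    - [1,[0,0,1],[0,0,4.1]]
    - [1,[0,0,0],[0,0,0]]

```text
time: 35.8
ee_pos: [0.589, -0.3745, 0.1787]
tcp_rot: [-179.2, -0.5, 90.6]
wrist_force: [-0.6, -0.4, -0.8]
opening: 0.0266
```

Run:
```python
from h import *
plan(.590,-.361,.06,91.3)
p=camera("wrist"); save(p,"w26")
```

```text
t35.8 tcp [ 0.589  -0.3745  0.1787] [-179.2   -0.5   90.6] op 0.0266 F [-0.6 -0.4 -0.8] j6 -33
 shift tool cm [ 1.24  0.27 11.88] turn [-0.79 -0.52 -0.74] min rows 2.6 world d [ 0.001   0.0135 -0.1187]
```

View pics/w26.png

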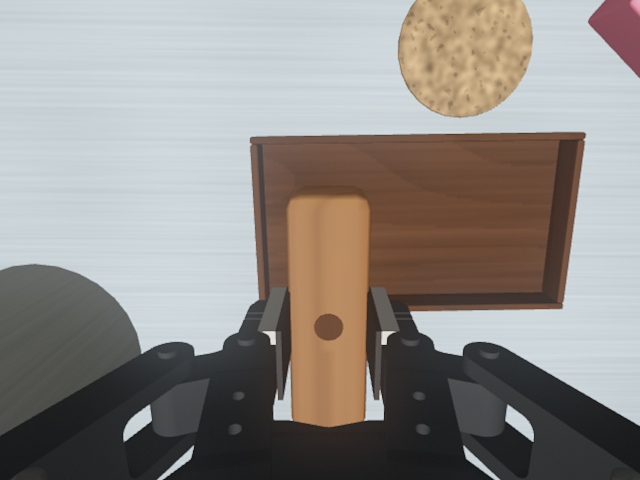

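play_rows:
  rows:
    - [1,[1.2,0.2,2],[-0.8,-0.5,-0.7]]
    - [1,[0,0,3.5],[0,0,0]]
    - [1,[0,0,3.5],[0,0,0]]
    - [1,[0,0,2],[0,0,0]]
    - [1,[0,0,0.5],[0,0,0]]
    - [1,[0,0,0],[0,0,0]]

```text
time: 36.45
ee_pos: [0.5915, -0.3602, 0.0617]
tcp_rot: [179.8, 0.1, 92.3]
wrist_force: [0.5, 0.9, -0.2]
opening: 0.0264
```

Run:
```python
from h import *
plan(.590,-.361,.034,91.3)
p=camera("wrist"); save(p,"w27")
```

```text
t36.5 tcp [ 0.5915 -0.3602  0.0617] [1.798e+02 1.000e-01 9.230e+01] op 0.0264 F [ 0.5  0.9 -0.2] j6 -34
 shift tool cm [-0.07 -0.16  2.77] turn [0.16 0.07 0.98] min rows 0.6 world d [-0.0015 -0.0008 -0.0277]
```

View pics/w27.png

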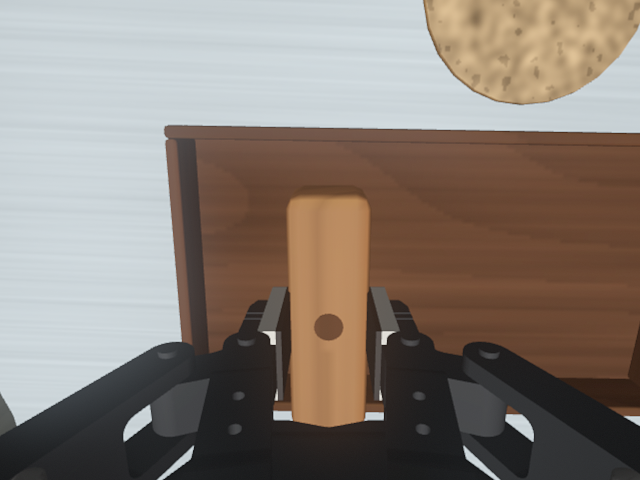

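play_rows:
  rows:
    - [1,[-0.1,-0.3,1],[0,0,0.9]]
    - [1,[0,0,1],[0,0,0]]
    - [1,[0,0,0.7],[0,0,0]]
    - [1,[0,0,0.3],[0,0,0]]
    - [1,[0,0,0],[0,0,0]]

```text
time: 37.0
ee_pos: [0.5904, -0.3628, 0.034]
tcp_rot: [179.5, 0.3, 91.3]
wrist_force: [-0.7, -1.7, -0.3]
opening: 0.0262
```

Run:
```python
from h import *
plan(.590,-.361,.034,91.3)
```

```text
t37.0 tcp [ 0.5904 -0.3628  0.034 ] [179.5   0.3  91.3] op 0.0262 F [-0.7 -1.7 -0.3] j6 -33
 shift tool cm [ 0.18 -0.03 -0.  ] turn [0.47 0.26 0.05] min rows 0.1 world d [-0.0004  0.0018  0.    ]
```

play_rows:
  rows:
    - [0.8,[0,0,0],[0,0,0]]
    - [0.5,[0,0,0],[0,0,0]]
    - [0.45,[0,0,0],[0,0,0]]
    - [0.45,[0,0,-2],[0,0,0]]
    - [0.45,[0,0,-4],[0,0,0]]
    - [0.45,[0,0,-4],[0,0,0]]
    - [0.45,[0,-1.5,-4],[0,0,0]]
    - [0.45,[0,-2.5,-3],[0,0,0]]
    - [0.45,[0,0,0],[0,0,0]]

```text
time: 37.9
ee_pos: [0.5479, -0.3625, 0.2109]
tcp_rot: [179.5, 0.3, 91.4]
wrist_force: [0.2, 0.0, 0.3]
opening: 0.0468
```

Run:
```python
from h import *
plan(.55,.24,.2,98.9)
p=camera("wrist"); save(p,"w28")
p=camera("top"); save(p,"t28",(120,160,560,400),1.8)
```

```text
t37.9 tcp [ 0.5479 -0.3625  0.2109] [179.5   0.3  91.4] op 0.0468 F [0.2 0.  0.3] j6 -35
 shift tool cm [60.23  1.69  0.79] turn [ 0.44  0.32 -7.49] min rows 13.4 world d [ 0.0021  0.6025 -0.0109]
```

View pics/w28.png

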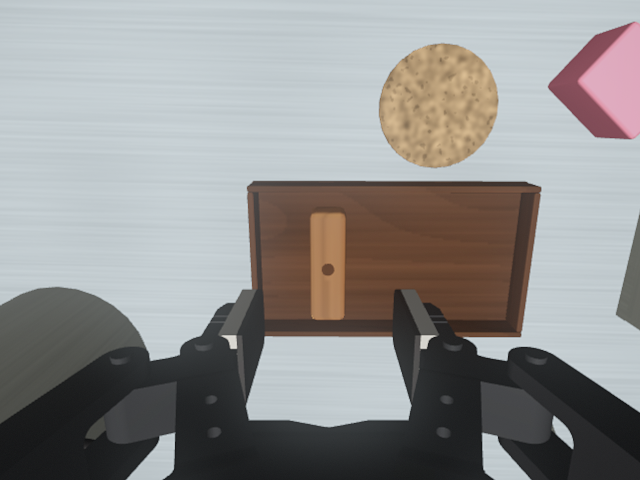

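View pics/t28.png

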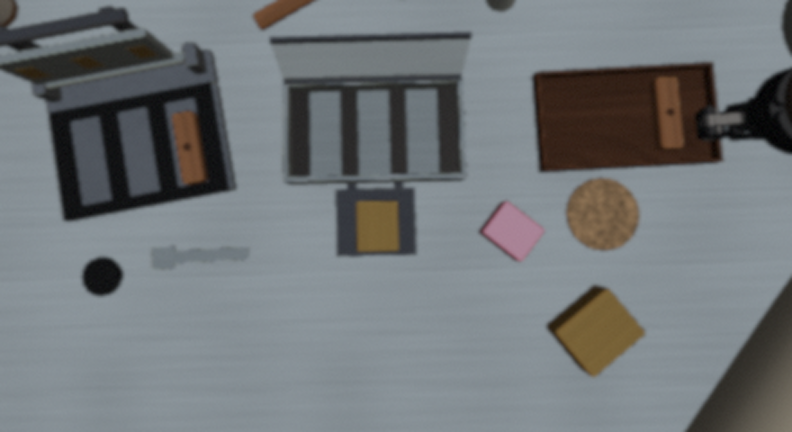

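The first handle lies flat in the tray, dot at (328,269). The second is still in its nest and the weight is still on the plate. Going back for the second.

play_rows:
  rows:
    - [0.45,[4.5,0.1,0],[0,0,0]]
    - [0.45,[4.5,0.1,-0.1],[0,0,0]]
    - [0.45,[4.5,0.1,-0.1],[0,0,0]]
    - [0.45,[4.5,0.1,-0.1],[0,0,0]]
    - [0.45,[4.5,0.1,-0.1],[0,0,0]]
    - [0.45,[4.5,0.1,-0.1],[0,0,0]]
    - [0.45,[4.5,0.1,-0.1],[0,0,0]]
    - [0.45,[4.5,0.1,-0.1],[0,0,0]]
    - [0.45,[4.5,0.1,-0.1],[0,0,0]]
    - [0.45,[4.5,0.1,-0.1],[0,0,0]]
    - [0.45,[4.5,0.1,0],[0,0,0]]
    - [0.45,[4.5,0.1,0],[0,0,0]]

```text
time: 39.2
ee_pos: [0.5459, 0.197, 0.1921]
tcp_rot: [-178.8, -0.1, 91.1]
wrist_force: [0.8, -1.2, 0.0]
opening: 0.0466
```

Run:
```python
from h import *
plan(.5705,.2445,.15,98.9)
```

```text
t39.2 tcp [0.5459 0.197  0.1921] [-1.788e+02 -1.000e-01  9.110e+01] op 0.0466 F [ 0.8 -1.2  0. ] j6 18
 shift tool cm [4.7  2.65 4.16] turn [-1.23 -0.18 -7.76] min rows 1.0 world d [ 0.0246  0.0475 -0.0421]
```

play_rows:
  rows:
    - [0.45,[2.4,1.3,1.5],[-1.2,-0.2,0]]
    - [0.45,[2,1.2,1],[0,0,-3.9]]
    - [0.45,[0,0,0.5],[0,0,-3.9]]
    - [0.45,[0,0,0],[0,0,0]]

```text
time: 39.6
ee_pos: [0.5676, 0.2517, 0.152]
tcp_rot: [-179.4, 0.2, 99.7]
wrist_force: [-0.1, -0.0, 0.7]
opening: 0.0468
```

Run:
```python
from h import *
p=camera("wrist"); save(p,"w29")
for r in spotter.trace(p,"grip_a")[:3]:
    m=r["pixels"];q=rectfit(p,m,.052); print(round(r["confidence"],2),np.argwhere(m).mean(0)[::-1].round(),q)
plan(.5705,.2445,.06,98.9)
```

```text
0.64 [305. 229.] ((561.855224609375, 236.5980224609375), (89.22410583496094, 28.524816513061523), 9.15475082397461)
t39.7 tcp [0.5678 0.251  0.1533] [-179.5    0.2   99.5] op 0.0468 F [ 0.1 -0.6  0.5] j6 14
 shift tool cm [-0.66  0.23  9.33] turn [-0.48  0.16  0.62] min rows 2.1 world d [ 0.0027 -0.0065 -0.0933]
```

View pics/w29.png

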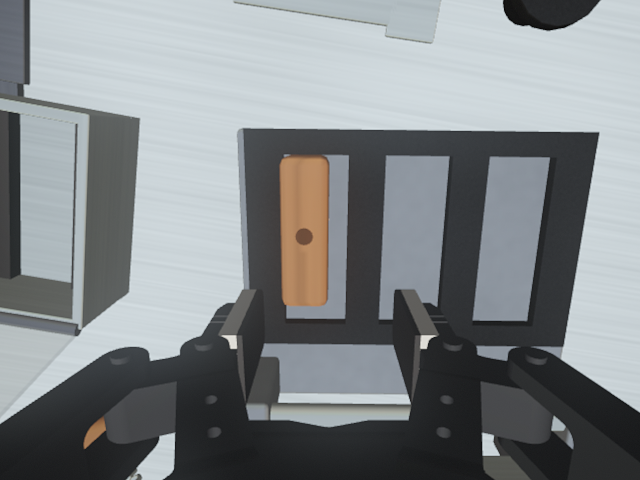

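Run:
```python
from h import *
p=camera("scene"); save(p,"s30",(360,190,500,300),5)
p=camera("top"); save(p,"t30",(140,180,270,290),5)
```

```text
(no output)
```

View pics/s30.png

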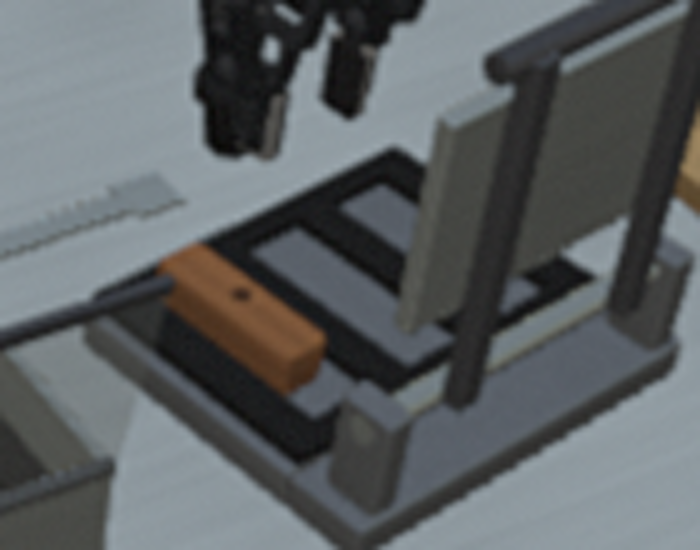

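View pics/t30.png

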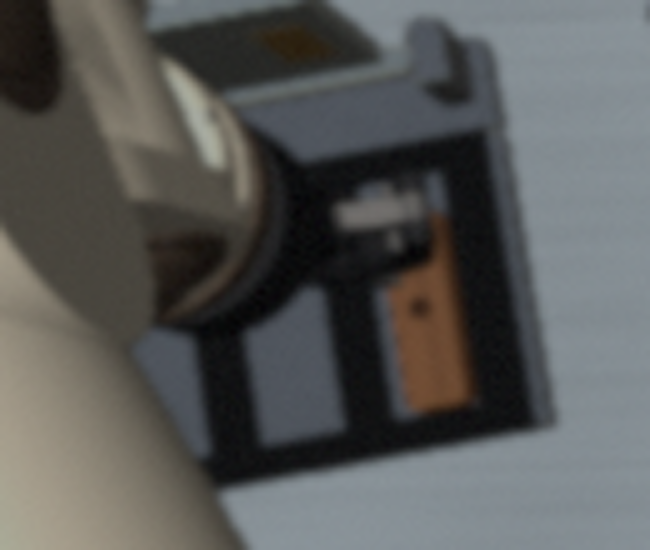

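The handle was nudged within its nest to about (0.562, 0.237) and still lies flat. I'll adjust the grasp.

play_rows:
  rows:
    - [0.45,[-1.35,-0.4,1],[-0.5,0.2,0.5]]
    - [0.45,[0,0,3],[0,0,0]]
    - [0.45,[0,0,3],[0,0,0]]
    - [0.45,[0,0,1],[0,0,0]]
    - [0.45,[0,0,0.3],[0,0,0]]
    - [0.45,[0,0,0],[0,0,0]]

```text
time: 40.4
ee_pos: [0.5694, 0.234, 0.0755]
tcp_rot: [179.3, -0.2, 98.4]
wrist_force: [0.5, 0.3, -0.0]
opening: 0.0469
```

Run:
```python
from h import *
plan(.5625,.2366,.0495,99)
p=camera("wrist"); save(p,"w31")
```

```text
t40.4 tcp [0.5694 0.234  0.0755] [179.3  -0.2  98.4] op 0.0469 F [ 0.5  0.3 -0. ] j6 14
 shift tool cm [ 0.35 -0.68  2.59] turn [ 0.66 -0.2  -0.63] min rows 0.6 world d [-0.0069  0.0026 -0.026 ]
```

View pics/w31.png

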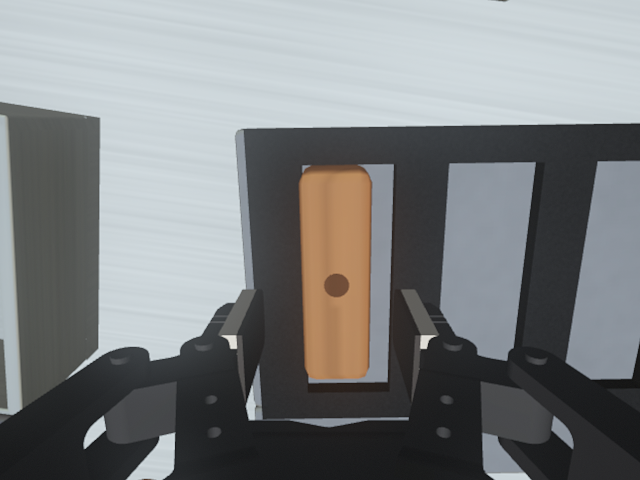

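play_rows:
  rows:
    - [0.45,[0.35,-0.6,1],[0.6,-0.2,-0.5]]
    - [0.45,[0,0,1],[0,0,0]]
    - [0.45,[0,0,0.7],[0,0,0]]
    - [0.45,[0,0,0.2],[0,0,0]]
    - [0.45,[0,0,0],[0,0,0]]

```text
time: 40.95
ee_pos: [0.5641, 0.238, 0.0474]
tcp_rot: [179.7, -0.0, 98.9]
wrist_force: [0.8, -0.2, -0.1]
opening: 0.0474
```

Run:
```python
from h import *
plan(.5625,.2366,.0495,99)
```

```text
t41.0 tcp [0.5641 0.238  0.0474] [179.7  -0.   98.9] op 0.0474 F [ 0.8 -0.2 -0.1] j6 14
 shift tool cm [-0.12 -0.18 -0.22] turn [ 0.27 -0.04 -0.06] min rows 0.0 world d [-0.0016 -0.0014  0.0021]
```

play_rows:
  rows:
    - [0.45,[-0.1,-0.1,-0.2],[0,0,0]]
    - [0.7,[0,0,0],[0,0,0]]
    - [1,[0,0,0],[0,0,0]]
    - [1,[0,0,0],[0,0,0]]
    - [1,[0,0,0],[0,0,0]]
    - [1,[0,0,-1],[0,0,0]]
    - [1,[0,0,-3],[0,0,0]]
    - [1,[0,0,-4],[0,0,0]]
    - [1,[0,-0.5,-4],[0,0,0]]
    - [1,[0,-2,-3],[0,0,0]]
    - [1,[0,0,-1],[0,0,0]]

```text
time: 42.05
ee_pos: [0.536, 0.2317, 0.2166]
tcp_rot: [179.9, -0.0, 98.9]
wrist_force: [1.2, 0.9, -1.0]
opening: 0.0266
```

Run:
```python
from h import *
plan(.588,-.266,.2,91.3)
p=camera("wrist"); save(p,"w32")
```

```text
t42.0 tcp [0.536  0.2317 0.2166] [179.9  -0.   98.9] op 0.0266 F [ 1.2  0.9 -1. ] j6 14
 shift tool cm [-49.98  -2.57   1.65] turn [ 0.12 -0.01  7.6 ] min rows 11.1 world d [ 0.052  -0.4977 -0.0166]
```

View pics/w32.png

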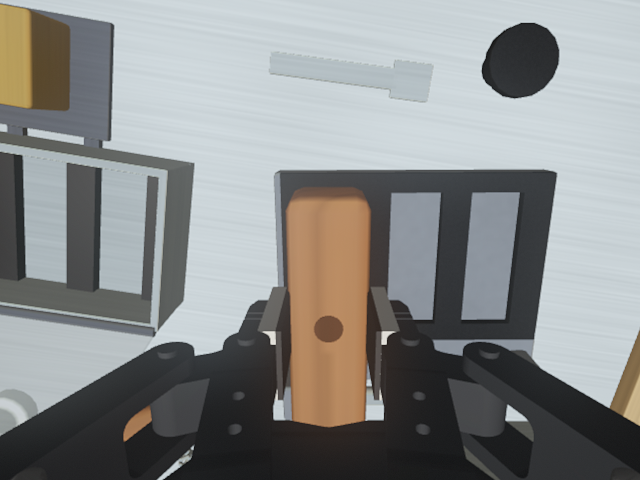

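play_rows:
  rows:
    - [1,[-4.5,-0.7,-0.1],[0,0,0]]
    - [1,[-4.5,-0.7,-0.1],[0,0,0]]
    - [1,[-4.5,-0.7,-0.1],[0,0,0]]
    - [1,[-4.5,-0.7,-0.1],[0,0,0]]
    - [1,[-4.5,-0.7,-0.1],[0,0,0]]
    - [1,[-4.5,-0.7,-0.1],[0,0,0]]
    - [1,[-4.5,-0.7,-0.1],[0,0,0]]
    - [1,[-4.5,-0.7,-0.1],[0,0,0]]
    - [1,[-4.5,-0.7,-0.1],[0,0,0]]
    - [1,[0,0,0],[0,0,3.8]]
    - [1,[0,0,0],[0,0,3.8]]

```text
time: 43.2
ee_pos: [0.5395, -0.1948, 0.2122]
tcp_rot: [-179.5, -0.2, 91.3]
wrist_force: [-0.4, 0.5, -0.4]
opening: 0.0267
```

Run:
```python
from h import *
plan(.588,-.266,.15,91.3)
```

```text
t43.2 tcp [ 0.5395 -0.1948  0.2122] [-179.5   -0.2   91.3] op 0.0267 F [-0.4  0.5 -0.4] j6 -21
 shift tool cm [-7.24  4.74  6.16] turn [-0.45 -0.16 -0.03] min rows 1.6 world d [ 0.0485 -0.0712 -0.0622]
```

play_rows:
  rows:
    - [1,[-3.5,2.3,0],[-0.4,0,0]]
    - [1,[-3,2,1],[0,0,0]]
    - [1,[-0.5,0.3,3.5],[0,0,0]]
    - [1,[0,0,3.5],[0,0,0]]
    - [1,[0,0,3],[0,0,0]]
    - [1,[0,0,0],[0,0,0]]

```text
time: 43.8
ee_pos: [0.5878, -0.269, 0.0889]
tcp_rot: [-179.5, -0.3, 91.0]
wrist_force: [-0.7, -0.4, -0.9]
opening: 0.0263
```

Run:
```python
from h import *
plan(.587,-.266,.034,91.3)
p=camera("wrist"); save(p,"w33")
```

```text
t43.8 tcp [ 0.5878 -0.269   0.0889] [-179.5   -0.3   91. ] op 0.0263 F [-0.7 -0.4 -0.9] j6 -26
 shift tool cm [ 0.27 -0.03  5.49] turn [-0.47 -0.35 -0.34] min rows 1.2 world d [-0.0008  0.003  -0.0549]
```

View pics/w33.png

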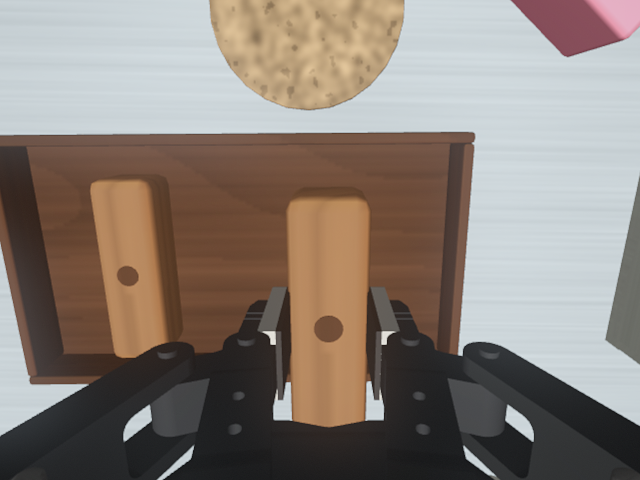

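play_rows:
  rows:
    - [1,[0.2,0,2],[-0.4,-0.3,-0.3]]
    - [1,[0,0,2],[0,0,0]]
    - [1,[0,0,1],[0,0,0]]
    - [1,[0,0,0.4],[0,0,0]]
    - [1,[0,0,0],[0,0,0]]

```text
time: 44.35
ee_pos: [0.5921, -0.2687, 0.0438]
tcp_rot: [179.5, 0.2, 91.3]
wrist_force: [-1.0, -0.4, -0.6]
opening: 0.0266
```

Run:
```python
from h import *
plan(.587,-.266,.034,91.3)
```

```text
t44.4 tcp [ 0.5921 -0.2687  0.0438] [179.5   0.2  91.3] op 0.0266 F [-1.  -0.4 -0.6] j6 -26
 shift tool cm [ 0.29 -0.52  0.98] turn [ 0.54  0.25 -0.01] min rows 0.2 world d [-0.0051  0.0027 -0.0098]
```

play_rows:
  rows:
    - [1,[0.2,-0.5,0.4],[0.5,0.2,0]]
    - [1,[0,0,0.5],[0,0,0]]
    - [1,[0,0,0.3],[0,0,0]]
    - [1,[0,0,0],[0,0,0]]

```text
time: 44.75
ee_pos: [0.5881, -0.2673, 0.0343]
tcp_rot: [179.8, 0.1, 91.3]
wrist_force: [-0.9, 0.3, -0.6]
opening: 0.0264
```

Run:
```python
from h import *
plan(.587,-.266,.034,91.3)
```

```text
t44.8 tcp [ 0.5881 -0.2673  0.0343] [1.798e+02 1.000e-01 9.130e+01] op 0.0264 F [-0.9  0.3 -0.6] j6 -26
 shift tool cm [ 0.13 -0.11  0.03] turn [ 0.21  0.13 -0.  ] min rows 0.0 world d [-0.0011  0.0013 -0.0003]
```

play_rows:
  rows:
    - [1,[0,0,0.3],[0,0,0]]
    - [1,[0,0,0],[0,0,0]]
    - [0.8,[0,0,0],[0,0,0]]
    - [0.5,[0,0,0],[0,0,0]]
    - [0.45,[0,0,0],[0,0,0]]
    - [0.45,[0,0,-2],[0,0,0]]
    - [0.45,[0,0,-4],[0,0,0]]
    - [0.3,[0,0,-4],[0,0,0]]
    - [0.2,[0,-1.5,-4],[0,0,0]]
    - [0,[0,-2.5,-1],[0,0,0]]

```text
time: 45.75
ee_pos: [0.5472, -0.2671, 0.1836]
tcp_rot: [-180.0, 0.0, 91.4]
wrist_force: [-0.4, 0.4, -0.0]
opening: 0.0806
```

Run:
```python
from h import *
plan(.461,.0047,.15,89.4)
p=camera("wrist"); save(p,"w34")
p=camera("top"); save(p,"t34",(260,180,540,380),2.8)
```

```text
t45.8 tcp [ 0.5472 -0.2671  0.1836] [-180.     0.    91.4] op 0.0806 F [-0.4  0.4 -0. ] j6 -27
 shift tool cm [27.38 -7.96  3.36] turn [-0.03  0.01  1.98] min rows 6.1 world d [-0.0862  0.2718 -0.0336]
```

View pics/w34.png

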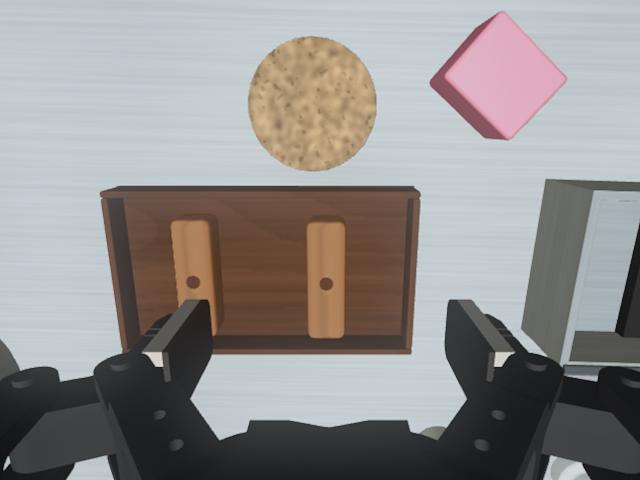

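View pics/t34.png

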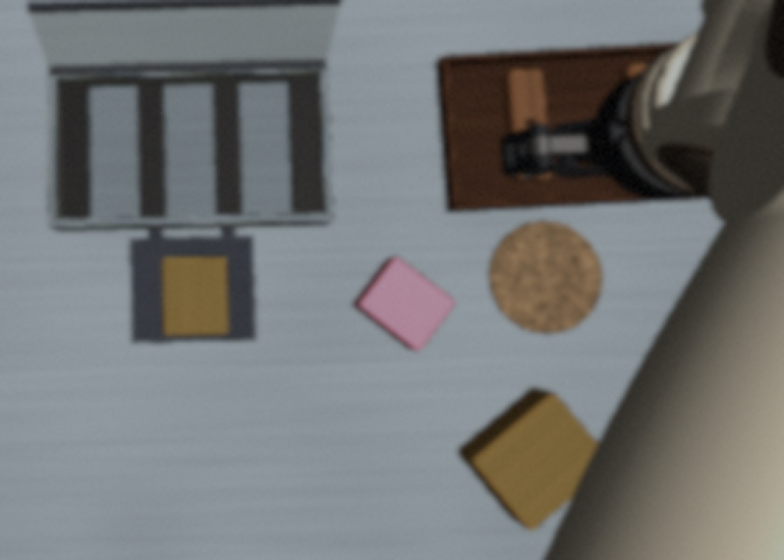

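Both handles lie flat in the tray, dots at (193,282) and (326,284). Now the weight.

play_rows:
  rows:
    - [0,[4.4,-1.3,-0.1],[0,0,0]]
    - [0,[4.4,-1.3,-0.1],[0,0,0]]
    - [0,[4.4,-1.3,-0.1],[0,0,0]]
    - [0,[4.4,-1.3,-0.1],[0,0,0]]
    - [0,[4.4,-1.3,-0.1],[0,0,0]]
    - [0,[4.4,-1.3,-0.1],[0,0,0]]
    - [0,[1,0,0],[0,0,2]]
    - [0,[0,0,0],[0,0,0]]

```text
time: 46.65
ee_pos: [0.4587, 0.0143, 0.1802]
tcp_rot: [-179.5, -0.2, 89.1]
wrist_force: [-0.0, -0.3, 0.2]
opening: 0.0854
```

Run:
```python
from h import *
p=camera("wrist"); save(p,"w35")
for r in spotter.trace(p,"weight")[:3]:
    m=r["pixels"];q=rectfit(p,m,.065); print(round(r["confidence"],2),np.argwhere(m).mean(0)[::-1].round(),q)
plan(.461,.0047,.15,89.4)
```

```text
0.94 [ 74. 216.] ((441.5205383300781, -138.7689208984375), (63.32709884643555, 61.62323760986328), 50.33798599243164)
0.89 [312. 236.] ((456.3861389160156, 4.497917175292969), (49.63005447387695, 63.19051742553711), 89.04637145996094)
0.58 [ 2. 40.] ((342.7691955566406, -161.05340576171875), (3.2083687782287598, 9.19378662109375), 77.92454528808594)
t46.8 tcp [0.459  0.0128 0.1802] [-1.794e+02 -1.000e-01  8.900e+01] op 0.0853 F [ 0.2  0.  -0.1] j6 2
 shift tool cm [-0.81  0.25  3.02] turn [-0.56 -0.14 -0.36] min rows 0.7 world d [ 0.002  -0.0081 -0.0302]
```

View pics/w35.png

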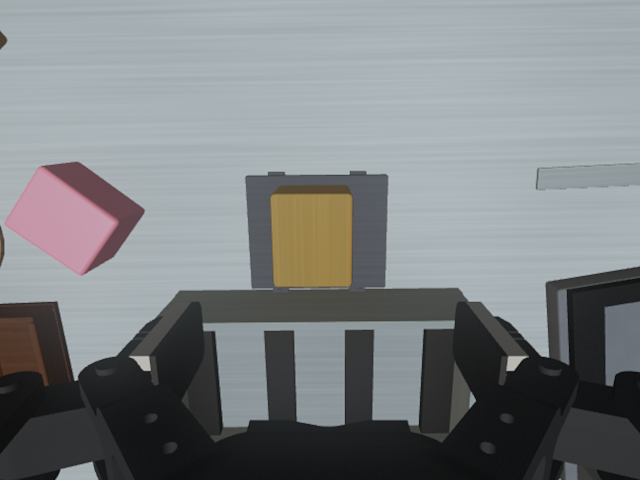

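play_rows:
  rows:
    - [0,[-0.85,0.1,2],[-0.5,0,-0.3]]
    - [0,[0,0,3.5],[0,0,0]]
    - [0,[0,0,3.5],[0,0,0]]
    - [0,[0,0,2],[0,0,0]]
    - [0,[0,0,0.5],[0,0,0]]
    - [0,[0,0,0],[0,0,0]]

```text
time: 47.35
ee_pos: [0.4618, -0.0023, 0.0601]
tcp_rot: [-179.9, -0.1, 89.1]
wrist_force: [0.4, 0.5, -0.1]
opening: 0.0851
```

Run:
```python
from h import *
plan(.461,.0045,.047,89.4)
```

```text
t47.4 tcp [ 0.4618 -0.0023  0.0601] [-1.799e+02 -1.000e-01  8.910e+01] op 0.0851 F [ 0.4  0.5 -0.1] j6 1
 shift tool cm [ 0.67 -0.09  1.32] turn [-0.07 -0.08 -0.29] min rows 0.3 world d [-0.0008  0.0068 -0.0131]
```

play_rows:
  rows:
    - [0,[0.65,0,0.7],[0,0,-0.3]]
    - [0,[0,0,0.6],[0,0,0]]
    - [0,[0,0,0.1],[0,0,0]]
    - [0.3,[0,0,0],[0,0,0]]
    - [0.6,[0,0,0],[0,0,0]]
    - [1,[0,0,0],[0,0,0]]
    - [1,[0,0,0],[0,0,0]]
    - [1,[0,0,0],[0,0,0]]
    - [1,[0,0,0],[0,0,0]]
  newtons: 80

```text
time: 48.25
ee_pos: [0.4646, 0.0043, 0.0491]
tcp_rot: [179.7, -0.1, 89.4]
wrist_force: [-0.1, 0.4, -1.6]
opening: 0.0488
```

Run:
```python
from h import *
plan(.461,.0045,.047,89.4)
```

```text
t48.2 tcp [0.4646 0.0043 0.0491] [ 1.797e+02 -1.000e-01  8.940e+01] op 0.0488 F [-0.1  0.4 -1.6] j6 1
 shift tool cm [ 0.02 -0.36  0.2 ] turn [ 0.25 -0.09  0.03] min rows 0.1 world d [-0.0036  0.0002 -0.0021]
```

play_rows:
  rows:
    - [1,[0,-0.4,-0.4],[0,0,0]]
    - [1,[0,-0.3,-0.6],[0,0,0]]
    - [1,[0,-0.3,-0.6],[0,0,0]]
    - [1,[0,-0.3,-0.6],[0,0,0]]
    - [1,[0,-0.2,-0.6],[0,0,0]]
    - [1,[0,0,-1],[0,0,0]]
    - [1,[0,0,-3],[0,0,0]]
    - [1,[0,0,-4],[0,0,0]]
    - [1,[0,0,-3],[0,0,0]]

```text
time: 49.15
ee_pos: [0.4437, 0.0042, 0.1893]
tcp_rot: [-179.6, -0.1, 89.4]
wrist_force: [-0.4, -0.0, -6.6]
opening: 0.0489
```

Run:
```python
from h import *
plan(.4705,-.280,.15,89.4)
p=camera("scene"); save(p,"s36",(150,150,470,390),2.4)
```

```text
t49.1 tcp [0.4437 0.0042 0.1893] [-1.796e+02 -1.000e-01  8.940e+01] op 0.0489 F [-0.4 -0.  -6.6] j6 1
 shift tool cm [-28.39   2.99   3.87] turn [-0.39 -0.08  0.03] min rows 6.3 world d [ 0.0268 -0.2842 -0.0393]
```

View pics/s36.png

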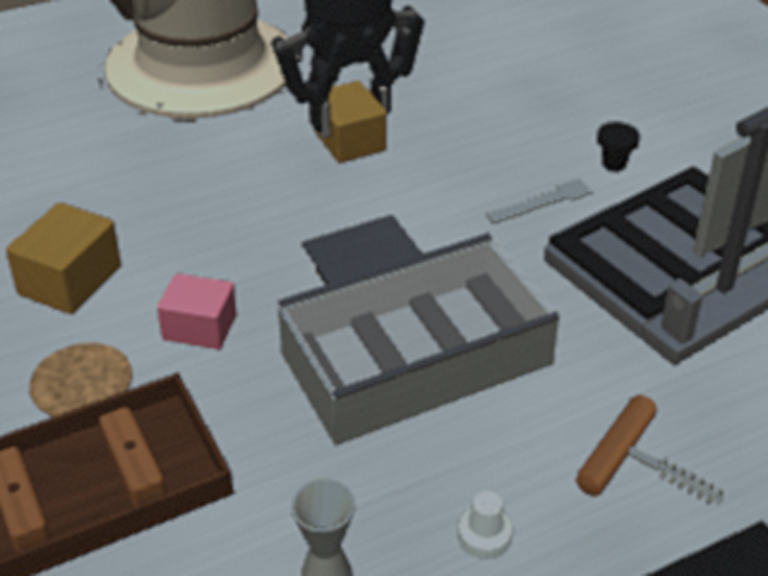

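play_rows:
  rows:
    - [1,[-4.2,0.4,-0.2],[0,0,0]]
    - [1,[-4.2,0.4,-0.2],[0,0,0]]
    - [1,[-4.2,0.4,-0.2],[0,0,0]]
    - [1,[-4.2,0.4,-0.2],[0,0,0]]
    - [1,[-4.2,0.4,-0.2],[0,0,0]]
    - [1,[-4.2,0.4,-0.2],[0,0,0]]
    - [1,[-2.5,0.4,0],[0,0,0]]
    - [1,[0,0,0],[0,0,0]]

```text
time: 50.0
ee_pos: [0.4731, -0.283, 0.207]
tcp_rot: [179.7, -0.1, 89.7]
wrist_force: [-0.9, 0.4, -7.6]
opening: 0.0485
```

Run:
```python
from h import *
plan(.4705,-.280,.06,89.4)
p=camera("wrist"); save(p,"w37")
```

```text
t50.0 tcp [ 0.4731 -0.283   0.207 ] [ 1.797e+02 -1.000e-01  8.970e+01] op 0.0485 F [-0.9  0.4 -7.6] j6 -31
 shift tool cm [ 0.27 -0.34 14.7 ] turn [ 0.29 -0.1   0.34] min rows 3.3 world d [-0.0026  0.003  -0.147 ]
```

View pics/w37.png

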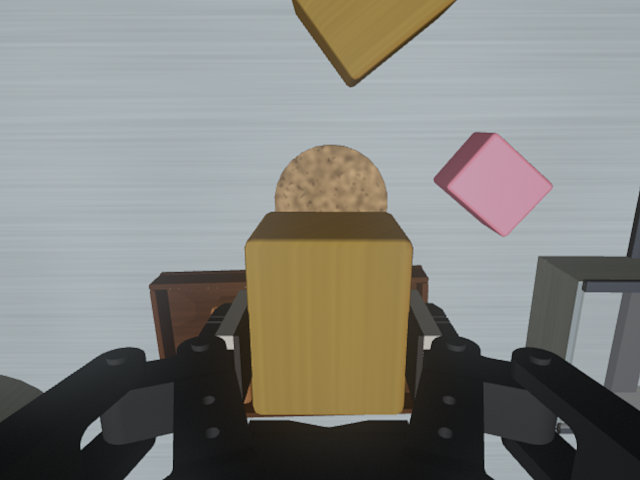

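play_rows:
  rows:
    - [1,[0.25,-0.3,3],[0.3,0,0.3]]
    - [1,[0,0,4],[0,0,0]]
    - [1,[0,0,4],[0,0,0]]
    - [1,[0,0,2],[0,0,0]]
    - [1,[0,0,1],[0,0,0]]
    - [1,[0,0,0],[0,0,0]]

```text
time: 50.65
ee_pos: [0.4699, -0.2744, 0.0625]
tcp_rot: [180.0, -0.2, 89.6]
wrist_force: [-0.1, -0.1, -7.4]
opening: 0.0488
```

Run:
```python
from h import *
plan(.4705,-.280,.035,89.4)
p=camera("wrist"); save(p,"w38")
```

```text
t50.6 tcp [ 0.4699 -0.2744  0.0625] [180.   -0.2  89.6] op 0.0488 F [-0.1 -0.1 -7.4] j6 -30
 shift tool cm [-0.57  0.07  2.75] turn [ 0.02 -0.21  0.23] min rows 0.6 world d [ 0.0006 -0.0056 -0.0275]
```

View pics/w38.png

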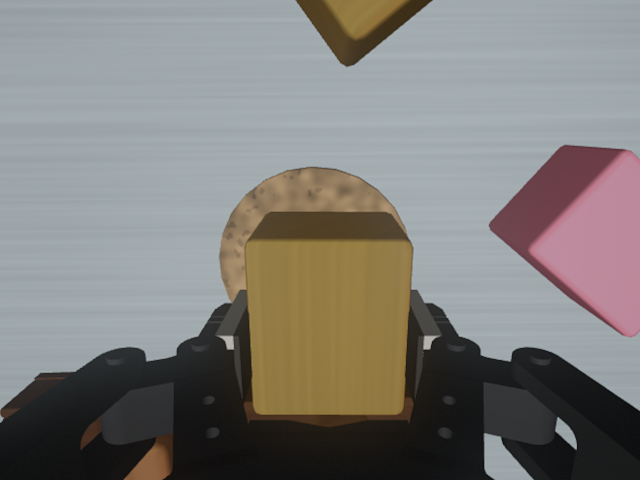

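play_rows:
  rows:
    - [1,[-0.55,0,0.7],[0,-0.2,0]]
    - [1,[0,0,0.7],[0,0,0]]
    - [1,[0,0,0.5],[0,0,0]]
    - [1,[0,0,0.3],[0,0,0]]
    - [1,[0,0,0],[0,0,0]]

```text
time: 51.2
ee_pos: [0.4728, -0.2818, 0.0444]
tcp_rot: [179.6, 0.2, 89.6]
wrist_force: [-0.3, -0.3, -7.6]
opening: 0.0486
```

Run:
```python
from h import *
plan(.4705,-.280,.034,89.4)
```

```text
t51.2 tcp [ 0.4728 -0.2818  0.0444] [179.6   0.2  89.6] op 0.0486 F [-0.3 -0.3 -7.6] j6 -30
 shift tool cm [ 0.18 -0.24  1.03] turn [0.43 0.24 0.25] min rows 0.2 world d [-0.0023  0.0018 -0.0104]
```

play_rows:
  rows:
    - [1,[0.1,-0.2,0.4],[0.4,0.2,0]]
    - [1,[0,0,0.5],[0,0,0]]
    - [1,[0,0,0.3],[0,0,0]]
    - [1,[0,0,0],[0,0,0]]

```text
time: 51.6
ee_pos: [0.4712, -0.2812, 0.0344]
tcp_rot: [179.9, 0.1, 89.6]
wrist_force: [-0.5, -0.1, -6.8]
opening: 0.0487
```

Run:
```python
from h import *
plan(.4705,-.280,.034,89.4)
```

```text
t51.6 tcp [ 0.4712 -0.2812  0.0344] [1.799e+02 1.000e-01 8.960e+01] op 0.0487 F [-0.5 -0.1 -6.8] j6 -30
 shift tool cm [ 0.12 -0.08  0.04] turn [0.13 0.09 0.24] min rows 0.0 world d [-0.0007  0.0012 -0.0004]
```

Still carrying the load at 6.8 N; lower a bit more until it's supported.

play_rows:
  rows:
    - [1,[0,0,0.3],[0,0,0]]
    - [1,[0,0,0.2],[0,0,0]]
    - [1,[0,0,0],[0,0,0]]

```text
time: 51.9
ee_pos: [0.4716, -0.2814, 0.0346]
tcp_rot: [179.7, 0.2, 89.6]
wrist_force: [1.0, -0.0, -6.7]
opening: 0.0485
```

play_rows:
  rows:
    - [1,[0,0,0.5],[0,0,0]]
    - [1,[0,0,0.4],[0,0,0]]
    - [1,[0,0,0],[0,0,0]]

```text
time: 52.2
ee_pos: [0.4722, -0.2817, 0.0351]
tcp_rot: [179.4, 0.3, 89.6]
wrist_force: [0.5, 0.0, -6.9]
opening: 0.0487
```

Run:
```python
from h import *
o=get_obs(); print(np.round(o["q"],1),np.round(o["joint_efforts"],1),o["wrist_force"])
p=camera("scene"); save(p,"s39",(100,100,340,400),2); 
p=camera("wrist"); save(p,"w39")
```

```text
[-30.8   5.5 -12.4  71.5   0.  -30.5] [ -0.  -57.3  50.4   0.5   0.   -0. ] [ 0.5309718   0.03283971 -6.93940566]
```

View pics/s39.png

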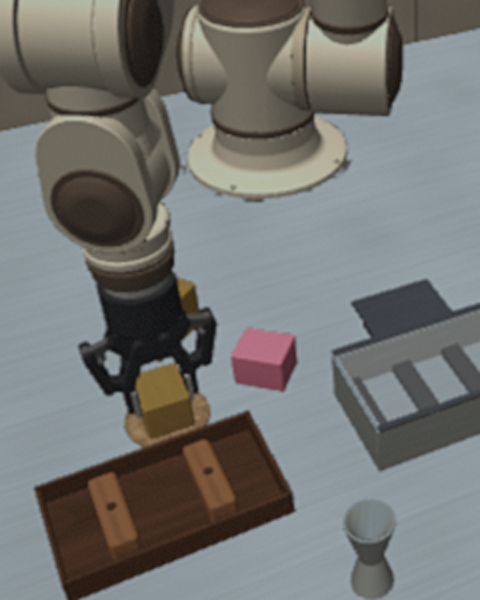

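View pics/w39.png

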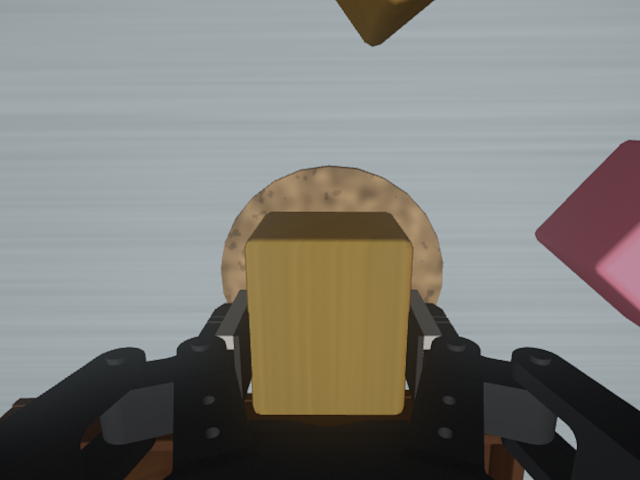

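play_rows:
  rows:
    - [1,[0,0,0.4],[0,0,0]]

```text
time: 52.4
ee_pos: [0.4729, -0.2819, 0.0339]
tcp_rot: [179.3, 0.3, 89.6]
wrist_force: [-26.9, 12.9, 66.2]
opening: 0.0489
```

play_rows:
  rows:
    - [1,[0,0,0.4],[0,0,0]]

```text
time: 52.5
ee_pos: [0.4728, -0.2819, 0.034]
tcp_rot: [179.2, 0.4, 89.6]
wrist_force: [-20.5, 10.0, 44.6]
opening: 0.0488
```

play_rows:
  rows:
    - [1,[0,0,0.4],[0.3,0,0]]

```text
time: 52.6
ee_pos: [0.4728, -0.2819, 0.0341]
tcp_rot: [179.4, 0.4, 89.6]
wrist_force: [-17.8, 9.0, 37.9]
opening: 0.0484
```

It is on the coaster: pressing gives a reaction force. Easing off and releasing.

play_rows:
  rows:
    - [1,[0,0,0],[0,0,0]]
    - [0.8,[0,0,0],[0,0,0]]
    - [0.25,[0,0,0],[0,0,0]]
    - [0.2,[0,0,0],[0,0,0]]
    - [0.2,[0,0,0],[0,0,0]]
    - [0.2,[0,0,-2],[0,0,0]]
    - [0.2,[0,0,-4],[0,0,0]]
    - [0.2,[0,0,-4],[0,0,0]]
    - [0.2,[0,0,-4],[0,0,0]]

```text
time: 53.5
ee_pos: [0.4698, -0.2799, 0.1705]
tcp_rot: [179.9, 0.1, 89.6]
wrist_force: [1.5, -0.5, 0.2]
opening: 0.0685
```

Run:
```python
from h import *
plan(.47,-.28,.15,89.4)
p=camera("wrist"); save(p,"w40")
for n,z in(("weight",.05),("coaster",.005),("grip_a",.035)):
  for r in spotter.trace(p,n)[:3]:
    m=r["pixels"];q=rectfit(p,m,z); print(n,round(r["confidence"],2),np.argwhere(m).mean(0)[::-1].round(),np.round(q[0]),np.round(q[1]))
```

```text
t53.5 tcp [ 0.4698 -0.2799  0.1705] [1.799e+02 1.000e-01 8.960e+01] op 0.0685 F [ 1.5 -0.5  0.2] j6 -30
 shift tool cm [-0.01  0.02  2.05] turn [0.1  0.12 0.24] min rows 0.5 world d [ 0.0002 -0.0001 -0.0205]
weight 0.97 [510. 195.] [ 445. -169.] [71. 51.]
weight 0.73 [325. 228.] [ 465. -282.] [50. 63.]
weight 0.58 [364.  30.] [ 360. -256.] [94. 45.]
coaster 0.81 [332. 198.] [ 461. -280.] [91. 80.]
grip_a 0.88 [232. 389.] [ 581. -355.] [95. 24.]
grip_a 0.84 [346. 371.] [ 577. -268.] [89. 28.]
grip_a 0.65 [326. 228.] [ 469. -282.] [53. 68.]
```

View pics/w40.png

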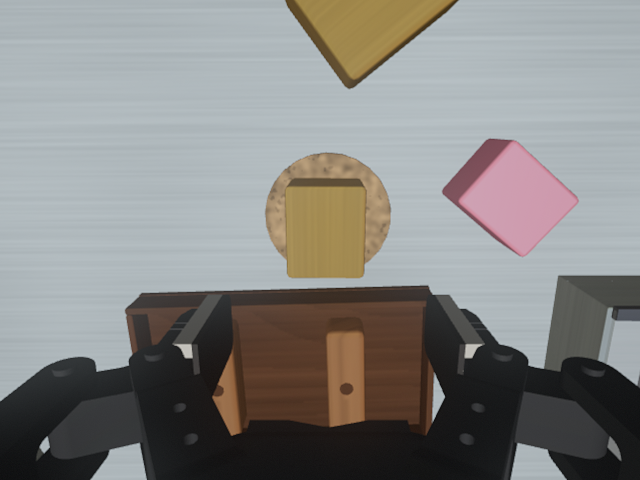

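The weight stands centred on the coaster, (325,228) on the disc. I'll back the arm off for a final check of everything.

play_rows:
  rows:
    - [0.2,[0,0,-4],[0,0,0]]
    - [0.2,[0,-3,-4],[0,0,0]]
    - [0.2,[0,-4,-4],[0,0,0]]
    - [0.2,[0,-4,0],[0,0,0]]
    - [0.2,[0,-4,0],[0,0,0]]
    - [0.2,[0,-4,0],[0,0,0]]
    - [0.2,[0,0,0],[0,0,0]]
    - [0.2,[0,0,0],[0,0,0]]

```text
time: 54.5
ee_pos: [0.2761, -0.2773, 0.2778]
tcp_rot: [-179.3, -0.4, 89.7]
wrist_force: [0.3, -0.9, 0.2]
opening: 0.0682
```

Run:
```python
from h import *
plan(.47,-.28,.15,89.4)
p=camera("top"); save(p,"t41",(60,80,560,400),1.6)
for n,z in(("weight",.05),("coaster",.005),("grip_a",.035)):
  for r in spotter.trace(p,n)[:3]:
    m=r["pixels"];q=rectfit(p,m,z); print(n,round(r["confidence"],2),np.argwhere(m).mean(0)[::-1].round(),np.round(q[0]),np.round(q[1]))
p=camera("scene"); save(p,"s41")
```

```text
t54.5 tcp [ 0.2761 -0.2773  0.2778] [-179.3   -0.4   89.7] op 0.0682 F [ 0.3 -0.9  0.2] j6 -45
 shift tool cm [-0.26 19.55 12.54] turn [-0.71 -0.38  0.32] min rows 4.3 world d [ 0.1939 -0.0027 -0.1278]
weight 0.79 [459. 278.] [ 469. -277.] [60. 58.]
weight 0.79 [451. 343.] [ 332. -251.] [84. 88.]
weight 0.72 [404. 288.] [ 450. -158.] [65. 52.]
coaster 0.96 [447. 279.] [ 468. -270.] [88. 70.]
grip_a 0.61 [490. 223.] [ 590. -358.] [89. 35.]
grip_a 0.56 [448. 224.] [ 590. -265.] [88. 33.]
```

View pics/t41.png

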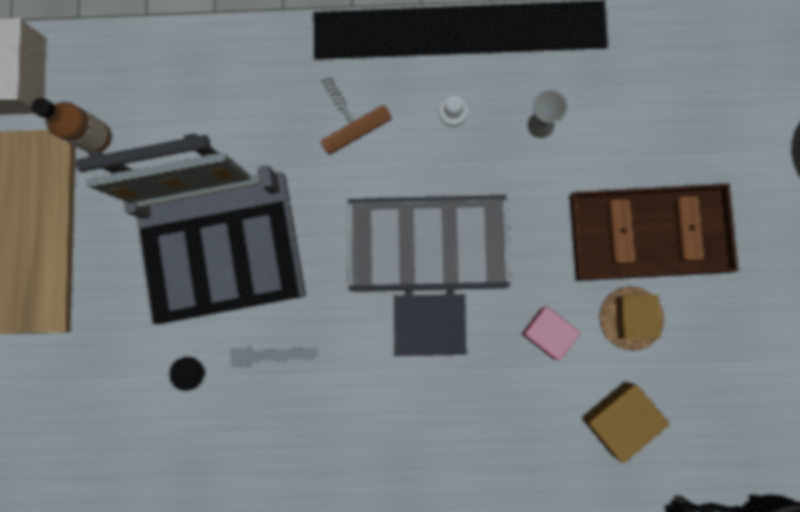

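View pics/s41.png

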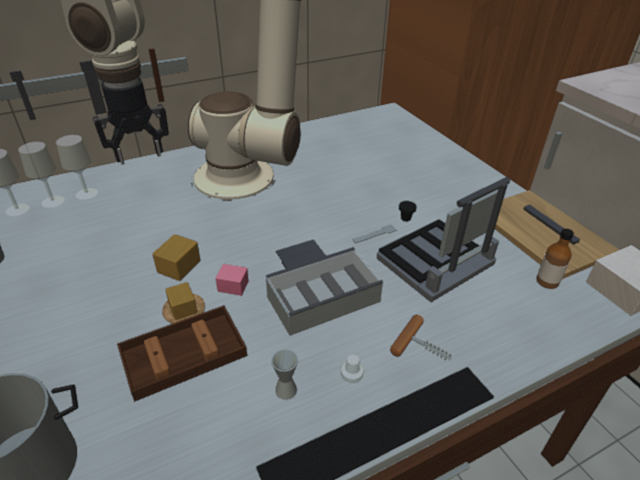

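Everything is where it should be: handles in the tray with dots at (623,230) and (691,227), the weight on the coaster at (640,315), the flap shut and the press arm up. The bystander tools haven't moved and the gripper is clear, so I'm handing in.

```bash
python3 -c "
from workcell import job_done
print(job_done())"
```

```text
the job is handed in; nothing more can be done
None
```

I finished the job and handed it in at about 54.5 s of the 210 s allowed; the hand-in gives no verdict, so these are my own checks.

**What I did:**
- **Weight on the plate:** I put the smaller, non-pink brass weight on the press plate, and the flap opened fully.
- **Handles to the press:** There were two handles in the dispenser, and I laid each in its own nest.
- **Pressing:** I pulled the press arm to its stop, about 1.57 rad by my measurement, and guided it back up.
- **Finish:** I moved both handles to the tray and put the weight back on its coaster.

**Last checks:**
- **Handles:** Both lie flat and apart in the tray.
- **Weight:** It stands within about 7 mm of the coaster's centre. The top and wrist views differ by a few millimetres on its position.
- **Flap and arm:** The flap is shut and the press arm is up.
- **Other bar tools:** In the pictures they look unmoved, and the gripper is clear of everything.

**Less smooth moments:**
- **Nudged handle:** One handle was knocked about 1 cm inside its nest after the pressing, so I measured it again before gripping it.
- **Weight landing:** When I set the weight down, the force reading didn't show contact at first, and I pressed on the coaster briefly with up to about 66 N at the wrist. The wrist limit is 120 N. That press went through the gripped weight, so I don't expect it to count against the 40 N limit on the arm or gripper body.

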